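# Hang a reel of solder on its stand

### The arm

A 6-joint arm with a two-finger parallel gripper is mounted at the origin on the work surface. World frame = base frame: x ahead of the robot, y to its left, z up, the work surface at z = 0. Lengths are in m, angles in rad, forces in N, time in s.
With the tool pointing down it reaches from about 0.35 to 0.975 m from the base axis. Payload 7.1 kg.
Tool frame: the origin (TCP) lies between the finger pads; the fingertips stand 11 mm ahead of it and the grasp point (between the pads) lies 8 mm behind it; y points along the fingers, x is the direction in which the jaws open and shut, and the axes are right-handed (so a half turn about y gives the same grasp; the last joint's range is limited). The gripper opens to 88 mm and grips with 3 to 60 N. Pads are 20 mm wide; open, the fingers measure 115 mm over their backs; the gripper's body (75 mm by 178 mm) begins 61 mm behind the grasp point.
Start: joints at [-1.353, 0.423, 1.63, -0, 1.089, -0.019], TCP at [0.147, -0.608, 0.234] pointing down, gripper open.
Joint ranges: [-3, 3], [-0.9, 2.11], [0.09, 2.58], [-1.31, 4.45], [0.11, 2.69], [-2.54, 2.54]. Speed limits (rad/s): [2.39, 2.39, 3.01, 3.14, 3.14, 3.14].

### API

Orientations are given as a unit quaternion [w, x, y, z].
In Python, from rig import sensors, imaging, robot gives the robot as it stands.
- The arm moves only by the tool step_arm, never from a script. Its argument "motion" is a list of rows, each an object with "dp": the shift along the world's x, y, z normalised to -1 to 1, where 1 is 400 mm, a list of three; "dr": the turn, a rotation vector about the world's x, y, z normalised to -1 to 1, where 1 is 360 degrees, a list of three; "claw": the opening, from -1 (shut) to 1 (fully open). In form: [{"dp": [tx, ty, tz], "dr": [rx, ry, rz], "claw": claw}, ...]. A call has exactly 8 rows; each row is the pose to reach, as a shift and turn from the pose measured when the call began, turning the shorter way round; what a row does not reach only later rows make up. A row lasts 1/8 s, in which the tool goes at most 62.5 mm and 10.7 degrees, less where a joint would pass 70% of its speed; a pose out of reach is approached as far as the arm can. A call with a number of a shift or a turn outside -1 to 1 is refused whole. A call with a gripper value outside its range is refused whole. The fingers move at their own pace and stop on an object; "newtons" is the grip in N (left out, the last holds). Time passes only in rows, so rows that repeat a pose let the fingers close, or fill a call up. It gives the time, the measured TCP pose, the force and the opening at its end, in the units of the state.
- sensors.read_state(): the state, without advancing time (a new reading comes with each control period).
- imaging.camera(name): name is "side" or "top" or "wrist"; returns (picture, depth): 420x560x3 uint8, red, green, blue; 420x560 float32, m along the optical axis (not along the pixel's ray), 0 where there is no reading.
- imaging.calibration(name): a dict with "fovy" (degrees; the focal length in pixels is half the picture's height over the tangent of half this angle, whatever the lens; pixels are square), "cx", "cy" (the principal point, pixels), "R" (3x3) and "t" (3): a world point X has camera coordinates R X + t; the wrist camera has in their place "tool_from_camera" (4x4, takes a point from camera to tool coordinates, whose origin is the TCP and whose axes are the tool frame's). Camera axes: x right, y down, z forward; pixel columns grow to the right and rows downward; lengths in m; the calibration is good to about 2 mm. A picture is of the moment at which its call begins: read the wrist's pose just before it. calibration takes no time and is no camera call.
- robot.close_job(): hands the job in, once; it reports no verdict.
The state is a dict: "t": time; "joints": joint angles; "qd": joint speeds; "effort": joint torques, N m; "tool_pos": TCP position; "ee_rot": TCP orientation; "force": force on the tool from outside, world axes, zero at the start; "torque": the same for the moment, N m; "gripper_width": finger opening in m.
Only numpy, scipy, OpenCV 4.12 (cv2) and the standard library are available. Lean on these libraries where they do the work, as an engineer would, in place of code of your own. Each camera call takes 0.05 s, during which the arm holds its last target.

### The job

Load the full reel of solder (not the part-used one) onto the empty reel stand: set it down gently in the cradle between the two upright cheeks, then, from the stand's right-hand side as the robot sees it, thread the axle through the near cheek, the reel and the far cheek, and push it fully home until you feel its square handle come up against the cheek, so that the reel hangs on the axle. Feel your way through the holes and never force anything against the stand, because its thin cheeks bend; leave the part-used reel, the flux jar and the screwdriver where they are.

Things in the scene. Friction and masses are not known exactly. Their poses are not given: they have to be found in the camera images.
- stand: Reel stand, fixed to the bench. Origin: underside of the base, below the cradle's middle; x away from the robot, y to its left, z up. Grey base x -95 to +55, y -55 to +55, 12 mm thick. On it two upright aluminium cheeks, 4 mm thick, top at z 72, one on each side of the cradle. More than 25 N on it in all, reel's weight, pushing and side pressing added up, bends it.
- cradle (a point): Where the full reel's centre lies when it rests in the cradle: 47.9 mm above the bench, mid-way between the cheeks (64 mm apart inside). Two rubber ribs along y at x -6 and +6 mm carry the reel's rims and centre it in x; they are part of the base. Axes as the stand's.
- near_hole (a point): Nominal centre of the 12 mm hole in the right-hand cheek, on its outer face (stand y -36), 55.5 mm above the bench; the cheek is 44 mm wide, its foot 68 mm up to z 24. The cheeks are one rigid frame screwed down through oversize holes and never squared up: both sit together up to 5 mm off in x and 4 mm in y, either way; this base-fixed point does not show it. The height is true.
- far_hole (a point): Nominal centre of the like hole in the left-hand cheek, on its outer face (stand y +36). The real one is off by just as much as the near one: the frame is not turned, so the holes' common axis is parallel to the stand's y. The screws are tight; the frame does not give.
- eyelet (a point): Top of the thin wire eyelet that stands on the base on the robot's side, 82 mm from the cradle's middle, 66 mm above the bench. Keep clear of it.
- reel: Full reel of solder, 60 mm outside, 50 mm wide, 0.33 to 0.51 kg. Two grey flanges 3 mm thick with a 20 mm bore; between them (44 mm clear) a metal-grey wound drum, 52 mm diameter, to grip from above across its diameter. Origin at its centre, y along its axis (x and z may have rolled). Starts on its rims in the rack, centre 38.7 mm above the bench, in either place.
- axle: Steel axle, 0.115 kg; origin on its centre line at the shoulder (front end of the handle), y along the shank to the tip. Polished shank, 10 mm diameter from y 0 to 78, then a nose tapering to 2 mm at the tip. Starts flat on the bench, level, centre line 8 mm up, tip to the robot's left within 0.45 rad. Balanced 11 mm behind the shoulder. Fully home, the shoulder touches the near cheek.
- axle_handle (a point): Middle of the axle's square handle, a 16 x 16 mm bar (sides along the axle's x and z) 45 mm long, 22.5 mm behind the shoulder. Grip it here from above across its x.
- axle_tip (a point): Tip of the nose, 94 mm from the shoulder. When home the axle lies on the bottom of the holes (1 mm low) and the reel hangs with its centre 5 mm below the axle's, 1.5 mm above its height in the cradle: the nose has to wedge the reel up, and sideways to the holes, as it goes in.
- rack: Low black reel rack, fixed, 76 x 150 mm, plate 5 mm thick, two rails along y on which the reels stand, end lips 23 mm high. Origin at the centre of its underside, y along the row; the two reel places are at y -36 and +36 mm.
- used_reel: Part-used reel: flanges as on the full reel, but the drum between them is only 34 mm in diameter. Origin at its centre, y along its axis. Stays in the rack.
- flux_jar: Small amber jar with a black cap, 44 mm diameter, 48 mm high, origin at the centre of its underside. Stays where it is.
- driver: Screwdriver lying on the bench, 160 mm long, along its x. Stays where it is.
Mind the look-alikes: they are no part of the job. Several things look just like the stand: the one meant starts farthest to the robot's right. Of the things shaped like the axle, the steel one is meant.

How it is judged:
On the way, in this order (a step that is already met when the one before it is completed fails the run):
1. the full reel stands in the cradle between the cheeks, let go (x of reel in the frame of stand between -0.005 and 0.005 m and y of reel in the frame of stand between -0.006 and 0.006 m and z of reel in the frame of stand between 0.0449 and 0.0509 m and angle between the y axis of reel and the y axis of stand, either way round below 0.15 rad and contact force between the fingers and reel below 0.1 N), for 0.2 s.
2. the axle's tip has come through the near cheek from the right and is in the reel's bore (y of axle_tip in the frame of stand between -0.02 and 0.028 m and x of axle_tip in the frame of stand between -0.009 and 0.009 m and z of axle_tip in the frame of stand between 0.047 and 0.061 m and angle between the y axis of axle and the y axis of stand, either way round below 0.15 rad).
3. the axle is fully home: its handle has come up against the near cheek and been felt there, with 1.5 N or more (contact force between axle_c0 and stand above 1.5 N and y of axle_tip in the frame of stand above 0.05 m and x of axle in the frame of stand between -0.0085 and 0.0085 m and angle between the y axis of axle and the y axis of stand, either way round below 0.1 rad), for 0.05 s.
At the end, for the whole second after the job is handed in: The axle, put in from the right, runs through near cheek, reel and far cheek and is still home (shoulder 31 to 41.5 mm right of the stand's middle); the full reel hangs on it between the cheeks, at least 0.8 mm above its resting height in the cradle; both are at rest and let go (y of axle in the frame of stand between -0.0415 and -0.031 m and x of axle in the frame of stand between -0.0085 and 0.0085 m and z of axle in the frame of stand between 0.052 and 0.058 m and y of axle_tip in the frame of stand between 0.051 and 0.065 m and angle between the y axis of axle and the y axis of stand, either way round below 0.08 rad and angle between the y axis of reel and the y axis of stand, either way round below 0.12 rad and x of reel in the frame of stand between -0.0105 and 0.0105 m and y of reel in the frame of stand between -0.0125 and 0.0125 m and z of reel in the frame of stand between 0.0487 and 0.056 m and linear speed of axle below 0.02 m/s and linear speed of reel below 0.03 m/s); the robot touches nothing.
It fails at once if the stand is loaded with more than 25 N by anything (contact force between stand and anything else above 25 N).
It fails at once if the part-used reel is moved more than 15 mm (distance of used_reel from where it was at the start of the episode above 0.015 m).
It fails at once if the flux jar is moved more than 15 mm (distance of flux_jar from where it was at the start of the episode above 0.015 m).
It fails at once if the screwdriver is moved more than 15 mm (distance of driver from where it was at the start of the episode above 0.015 m).
It also fails if it takes over 72 s, if anything falls off the work surface, if the arm or the gripper's body presses on something with over 40 N, if the wrist force passes 120 N, or if a joint passes its speed limit or range.

## Working session

There is one attempt and no reset: what is moved stays moved. The work goes in short steps, Python scripts to look and compute and a tool call to move; the robot and the scene stay as the last step left them, time stands still between calls to the robot, and variables do not carry over. Pictures are saved under pics/ and viewed, and the job is handed in when it is done.

Besides the shell and the picture viewer there is one more tool, called after "Request:" as a command line: name --argument value ..., lists and objects as JSON in quotes. step_arm: Moves the arm, as the interface text tells. Its arguments: {"type":"object","properties":{"motion":{"type":"array"},"newtons":{"type":"number"}},"required":["motion"]}

```bash
ls; mkdir -p pics; cat > h.py <<'E'
import numpy as np,cv2
from rig import sensors,imaging,robot
from scipy.spatial.transform import Rotation as Ro
def cam(n):
    s=sensors.read_state(); p,d=imaging.camera(n); return s,p,d
def save(n,p): cv2.imwrite('pics/'+n,p[:,:,::-1])
def pose(s):
    q=s['ee_rot']; T=np.eye(4);T[:3,:3]=Ro.from_quat([q[1],q[2],q[3],q[0]]).as_matrix();T[:3,3]=s['tool_pos'];return T
def world(n,s,uv,z):
    c=imaging.calibration(n); f=210/np.tan(np.radians(c['fovy'])/2)
    uv=np.asarray(uv,float); z=np.asarray(z,float)
    P=np.stack([(uv[...,0]-c['cx'])/f*z,(uv[...,1]-c['cy'])/f*z,z],-1)
    if n=='wrist':
        T=pose(s)@np.array(c['tool_from_camera']); return P@T[:3,:3].T+T[:3,3]
    R=np.array(c['R']);t=np.array(c['t']); return (P-t)@R
def cloud(n,s,d):
    v,u=np.mgrid[:420,:560]; return world(n,s,np.stack([u,v],-1),d)
E
python3 - <<'E'
from h import *
for n in['top','side','wrist']:
    s,p,d=cam(n); save(n+'0.png',p); np.savez(f'{n}0.npz',p=p,d=d)
    c=imaging.calibration(n);print(n,c)
print(sensors.read_state())
E
```

```text
pics
top {'fovy': 47.59536390706976, 'cx': 279.0975325719557, 'cy': 204.6174235790695, 'R': array([[ 0.01877337, -0.99956904, -0.02256747],
       [-0.99728831, -0.01711454, -0.071576  ],
       [ 0.07115892,  0.02385   , -0.99717982]]), 't': array([-0.0392398 ,  0.56223571,  1.21557992])}
side {'fovy': 54.441832285419984, 'cx': 276.4630349836782, 'cy': 210.46698239178156, 'R': array([[ 0.99887769, -0.04712174,  0.00478634],
       [-0.02298476, -0.5706085 , -0.82090051],
       [ 0.04141338,  0.81986919, -0.57105118]]), 't': array([-0.56165858,  0.03359392,  1.00647703])}
wrist {'fovy': 60.25748720859236, 'cx': 279.21474678867725, 'cy': 210.0801871136126, 'tool_from_camera': array([[ 9.99999672e-01,  7.67168947e-04,  2.57794862e-04,
         2.86615359e-04],
       [-1.76482183e-05, -2.97784829e-01,  9.54633016e-01,
        -1.51357975e-01],
       [ 8.09132204e-04, -9.54632708e-01, -2.97784718e-01,
         8.30159246e-02],
       [ 0.00000000e+00,  0.00000000e+00,  0.00000000e+00,
         1.00000000e+00]])}
{'t': 0.15, 'joints': array([-1.35299269e+00,  4.23673313e-01,  1.63045985e+00, -4.41523190e-06,
        1.08859539e+00, -1.89635154e-02]), 'qd': array([ 0.00094082, -0.00149825, -0.00276768, -0.00107874, -0.00153706,
       -0.00160272]), 'effort': array([ 4.77139511e-04, -5.44983959e+01, -2.73920363e+01,  6.44075847e-02,
        2.02974176e-02, -6.02157616e-05]), 'tool_pos': array([ 0.14656214, -0.60716977,  0.23309671]), 'ee_rot': array([ 0.55580772, -0.55530109,  0.43775779, -0.43713452]), 'force': array([ 0.95767695, -0.43661643,  0.13014488]), 'torque': array([-0.04497478,  0.02385206,  0.00304358]), 'gripper_width': 0.08822247711558187}
```

View pics/top0.png

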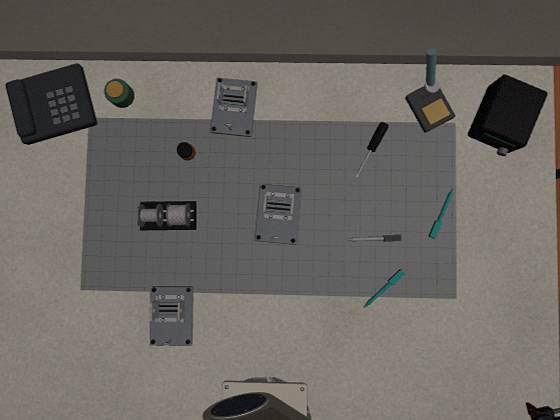

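View pics/side0.png

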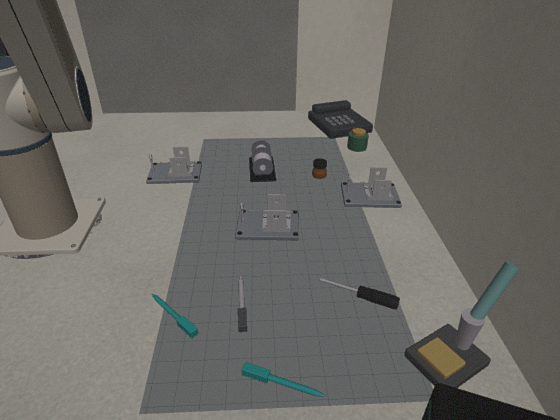

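View pics/wrist0.png

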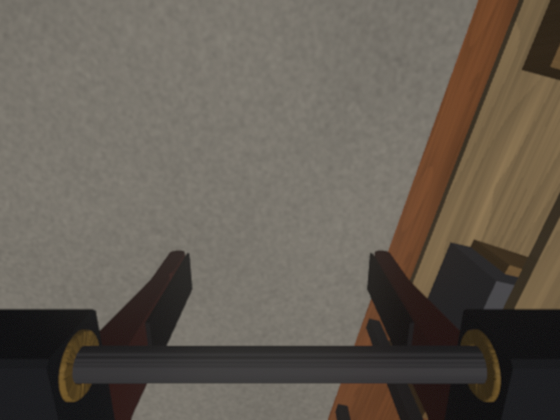

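```bash
python3 - <<'E'
from h import *
a=np.load('top0.npz');p=a['p'];d=a['d']
C=cloud('top',None,d)
for n,u,v in [('stand',278,213),('reelL',150,214),('reelR',178,214),('axhandle',391,238),('axtip',351,239),('jar',186,150),('rack',167,230),('bench',320,200)]:
    print(n,C[v,u].round(3))
c1=cv2.resize(p[180:260,125:225],None,fx=8,fy=6*8/6,interpolation=cv2.INTER_CUBIC)[:,:800]
c2=cv2.resize(p[170:255,245:420],None,fx=4.5,fy=4.5,interpolation=cv2.INTER_CUBIC)
save('c1.png',c1[:600]);save('c2.png',c2)
print(d[214,140:200].round(3))
E
```

```text
stand [ 0.541 -0.027  0.015]
reelL [0.531 0.297 0.055]
reelR [0.532 0.223 0.063]
axhandle [ 0.482 -0.32   0.013]
axtip [ 0.477 -0.217  0.012]
jar [0.697 0.211 0.05 ]
rack [0.492 0.265 0.003]
bench [ 0.578 -0.136  0.001]
[1.202 1.207 1.202 1.205 1.202 1.204 1.211 1.206 1.208 1.205 1.206 1.203
 1.208 1.205 1.208 1.206 1.185 1.189 1.2   1.211 1.231 1.227 1.242 1.249
 1.257 1.255 1.193 1.188 1.193 1.193 1.196 1.192 1.196 1.195 1.197 1.197
 1.195 1.193 1.196 1.198 1.192 1.195 1.195 1.19  1.192 1.187 1.191 1.206
 1.229 1.233 1.24  1.254 1.252 1.254 1.235 1.236 1.247 1.258 1.255 1.261]
```

View pics/c1.png

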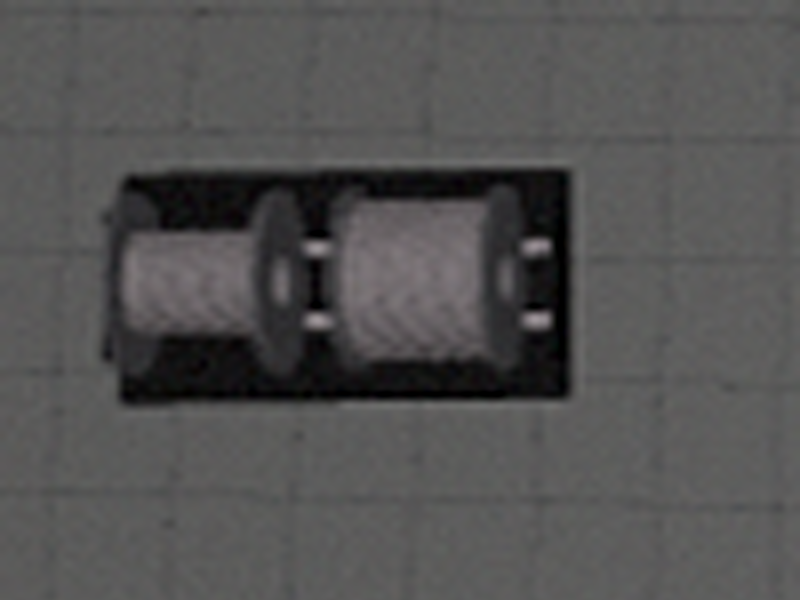

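View pics/c2.png

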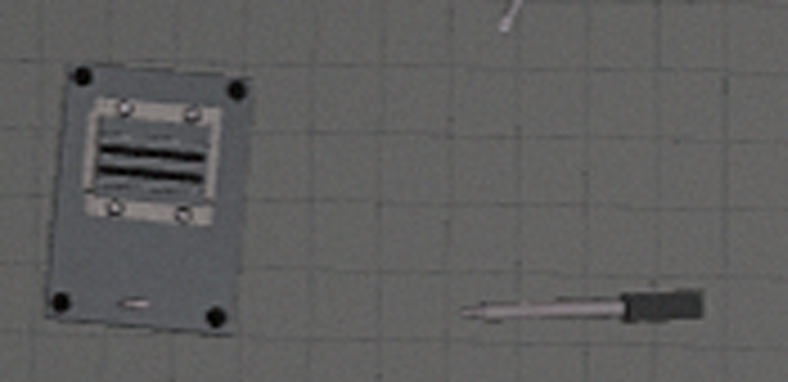

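```bash
python3 - <<'E'
from h import *
s=sensors.read_state();print(pose(s).round(3))
a=np.load('top0.npz');C=cloud('top',None,a['d'])
# stand base corners, holes (black dots) at crop pixels /4.5 + offset
for u,v in [(82,76),(237,91),(60,302),(216,317),(98,150),(205,157),(104,170),(201,178)]:
    U=245+u/4.5;V=170+v/4.5
    print(world('top',None,[U,V],np.median(a['d'][int(V)-2:int(V)+3,int(U)-2:int(U)+3])).round(4))
E
```

```text
[[ 0.235 -0.     0.972  0.147]
 [-0.972  0.001  0.235 -0.607]
 [-0.001 -1.     0.     0.233]
 [ 0.     0.     0.     1.   ]]
[0.6091 0.0134 0.0136]
[ 0.6018 -0.0767  0.0139]
[0.4778 0.0234 0.0133]
[ 0.4708 -0.0668  0.0143]
[0.5654 0.0027 0.0233]
[ 0.5629 -0.0589  0.0161]
[ 0.5542 -0.0007  0.0186]
[ 0.5507 -0.0568  0.0167]
```

Request:
step_arm --motion '[{"dp": [0.83,0.85,-0.13],"dr": [0,0,0.212],"claw": 1},{"dp": [0.83,0.85,-0.13],"dr": [0,0,0.212],"claw": 1},{"dp": [0.83,0.85,-0.13],"dr": [0,0,0.212],"claw": 1},{"dp": [0.83,0.85,-0.13],"dr": [0,0,0.212],"claw": 1},{"dp": [0.83,0.85,-0.13],"dr": [0,0,0.212],"claw": 1},{"dp": [0.83,0.85,-0.13],"dr": [0,0,0.212],"claw": 1},{"dp": [0.83,0.85,-0.13],"dr": [0,0,0.212],"claw": 1},{"dp": [0.83,0.85,-0.13],"dr": [0,0,0.212],"claw": 1}]'

```text
t: 1.15
tool_pos: [0.48, -0.2649, 0.1807]
ee_rot: [0.707, -0.707, -0.0, 0.001]
force: [0.3, 0.6, -0.2]
gripper_width: 0.088
```

```bash
python3 - <<'E'
from h import *
s,p,d=cam('wrist'); save('w1.png',p); np.savez('w1.npz',p=p,d=d,s=s)
print(pose(s).round(3))
E
```

```text
[[ 1.    -0.001 -0.002  0.48 ]
 [ 0.002  0.     1.    -0.265]
 [-0.001 -1.     0.     0.181]
 [ 0.     0.     0.     1.   ]]
```

View pics/w1.png

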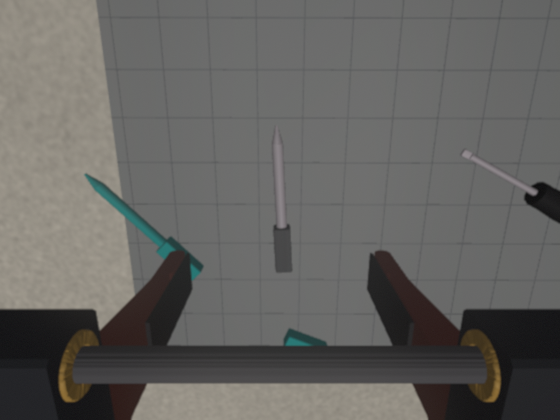

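Request:
step_arm --motion '[{"dp": [0.16,0.58,0.05],"dr": [0,0,-0.0127],"claw": 1},{"dp": [0.16,0.58,0.05],"dr": [0,0,-0.0127],"claw": 1},{"dp": [0.16,0.58,0.05],"dr": [0,0,-0.0127],"claw": 1},{"dp": [0.16,0.58,0.05],"dr": [0,0,-0.0127],"claw": 1},{"dp": [0.16,0.58,0.05],"dr": [0,0,-0.0127],"claw": 1},{"dp": [0.16,0.58,0.05],"dr": [0,0,-0.0127],"claw": 1},{"dp": [0.16,0.58,0.05],"dr": [0,0,-0.0127],"claw": 1},{"dp": [0.16,0.58,0.05],"dr": [0,0,-0.0127],"claw": 1}]'

```text
t: 2.2
tool_pos: [0.5458, -0.0321, 0.2002]
ee_rot: [0.707, -0.706, 0.028, -0.028]
force: [0.1, 0.6, 0.4]
gripper_width: 0.0878
```

```bash
python3 - <<'E'
from h import *
s,p,d=cam('wrist'); save('w2.png',p); np.savez('w2.npz',p=p,d=d,s=s)
print(pose(s).round(3))
save('w2z.png',cv2.resize(p[60:330,120:440],None,fx=2.2,fy=2.2,interpolation=cv2.INTER_CUBIC))
a=np.load('w1.npz',allow_pickle=True);s=a['s'].item()
for n,u,v,z in[('tip',277,127,.008),('shoulder',281,227,.016),('end',284,271,.016)]:
    T=pose(s)@imaging.calibration('wrist')['tool_from_camera']
    r=world('wrist',s,[u,v],1.)-T[:3,3]; k=(z-T[2,3])/r[2]; print(n,(T[:3,3]+k*r).round(4), a['d'][v+4,u])
E
```

```text
[[ 0.997 -0.001  0.079  0.546]
 [-0.079  0.001  0.997 -0.032]
 [-0.001 -1.     0.001  0.2  ]
 [ 0.     0.     0.     1.   ]]
tip [ 0.4786 -0.2077  0.008 ] 0.31484452
shoulder [ 0.4825 -0.2978  0.016 ] 0.3360956
end [ 0.4856 -0.343   0.016 ] 0.36855552
```

View pics/w2.png

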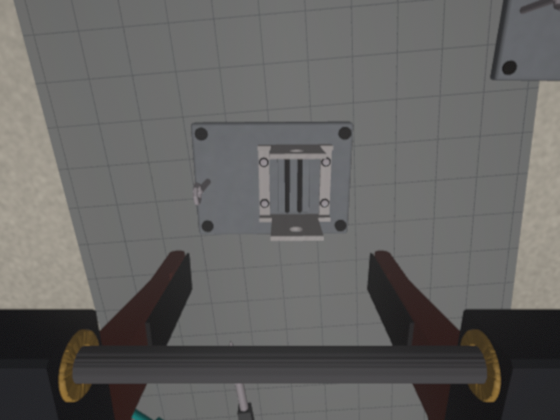

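View pics/w2z.png

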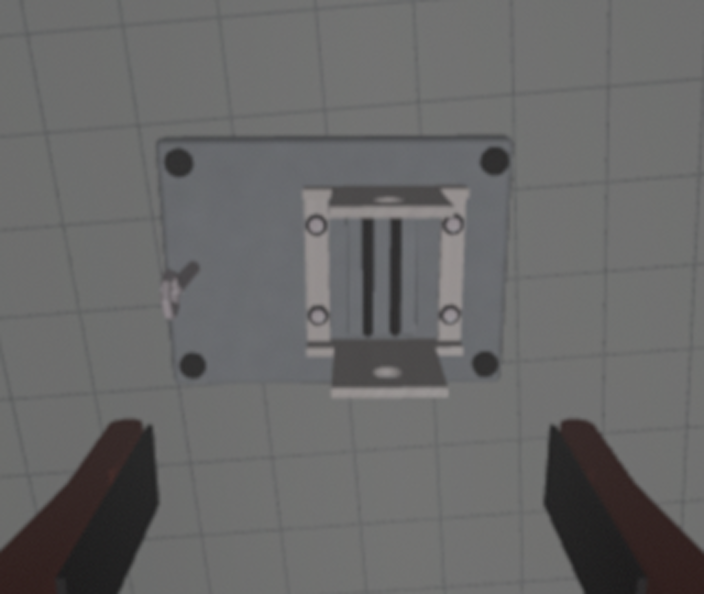

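```bash
cat >> h.py <<'E'
def ray(n,s,uv,z):
    c=imaging.calibration(n)
    if n=='wrist': o=(pose(s)@np.array(c['tool_from_camera']))[:3,3]
    else: o=-np.array(c['R']).T@np.array(c['t'])
    r=world(n,s,uv,1.)-o; return o+r*((z-o[2])/r[2])
E
python3 - <<'E'
from h import *
a=np.load('w2.npz',allow_pickle=True);s=a['s'].item()
def q(n,u,v,z): 
    w=ray('wrist',s,[120+u/2.2,60+v/2.2],z);print(n,w.round(4)); return w
A=[q('c1',178,163,.012),q('c2',495,160,.012),q('c3',193,365,.012),q('c4',485,364,.012)]
l=q('base left top',158,139,.012);r=q('base R top',512,137,.012);q('base LB',176,379,.012);q('base RB',499,380,.012)
ribs=[q('r1t',368,219,.0185),q('r2t',396,219,.0185),q('r1b',368,335,.0185),q('r2b',396,335,.0185)]
near=[q('nearL',332,397,.072),q('nearR',448,397,.072),q('nearLi',332,388,.072),q('nearRi',448,388,.072)]
far=[q('farL',328,217,.072),q('farR',455,217,.072),q('farLi',328,207,.072),q('farRi',455,207,.072)]
yaw=-np.arctan2((A[0]-A[2]+A[1]-A[3])[0],(A[0]-A[2]+A[1]-A[3])[1])
yaw2=np.arctan2((A[1]-A[0]+A[3]-A[2])[1],(A[1]-A[0]+A[3]-A[2])[0])
print('yaw',yaw,yaw2, 'rib',np.arctan2(-(ribs[0]-ribs[2])[0],(ribs[0]-ribs[2])[1]))
yw=(yaw+yaw2)/2;R=np.array([[np.cos(yw),-np.sin(yw),0],[np.sin(yw),np.cos(yw),0],[0,0,1]])
m=np.mean(A,0); print('mid dots in stand should be (-20,0): org',(m-R@[-.02,0,0]).round(4))
org=m-R@[-.02,0,0]
for n,L in[('ribs',ribs),('near',near),('far',far),('dots',A)]:
    print(n,[( R.T@(x-org))[:2].round(4) for x in L])
E
```

```text
c1 [0.4786 0.0232 0.012 ]
c2 [0.6112 0.014  0.012 ]
c3 [ 0.4725 -0.0665  0.012 ]
c4 [ 0.6044 -0.0765  0.012 ]
base left top [0.4717 0.0336 0.012 ]
base R top [0.6185 0.0228 0.012 ]
base LB [ 0.4639 -0.0726  0.012 ]
base RB [ 0.6106 -0.0847  0.012 ]
r1t [ 0.5563 -0.0055  0.0185]
r2t [ 0.568  -0.0064  0.0185]
r1b [ 0.5526 -0.0565  0.0185]
r2b [ 0.5649 -0.0575  0.0185]
nearL [ 0.5374 -0.0629  0.072 ]
nearR [ 0.581  -0.0663  0.072 ]
nearLi [ 0.5377 -0.0593  0.072 ]
nearRi [ 0.5812 -0.0627  0.072 ]
farL [0.5418 0.0052 0.072 ]
farR [0.5864 0.0017 0.072 ]
farLi [0.5421 0.0087 0.072 ]
farRi [0.5865 0.0052 0.072 ]
yaw -0.07105232422296766 -0.07226564136639106 rib -0.07209189862804503
mid dots in stand should be (-20,0): org [ 0.5616 -0.0279  0.012 ]
ribs [array([-0.0069,  0.022 ]), array([0.0048, 0.0219]), array([-0.007 , -0.0292]), array([ 0.0053, -0.0293])]
near [array([-0.0217, -0.0366]), array([ 0.0221, -0.037 ]), array([-0.0217, -0.033 ]), array([ 0.022 , -0.0333])]
far [array([-0.0222,  0.0316]), array([0.0226, 0.0312]), array([-0.0221,  0.0351]), array([0.0225, 0.0348])]
dots [array([-0.0865,  0.045 ]), array([0.0464, 0.0453]), array([-0.0861, -0.0449]), array([ 0.0462, -0.0454])]
```

Request:
step_arm --motion '[{"dp": [-0.035,0.63,0],"dr": [0,0,0.0127],"claw": 1},{"dp": [-0.035,0.63,0],"dr": [0,0,0.0127],"claw": 1},{"dp": [-0.035,0.63,0],"dr": [0,0,0.0127],"claw": 1},{"dp": [-0.035,0.63,0],"dr": [0,0,0.0127],"claw": 1},{"dp": [-0.035,0.63,0],"dr": [0,0,0.0127],"claw": 1},{"dp": [-0.035,0.63,0],"dr": [0,0,0.0127],"claw": 1},{"dp": [-0.035,0.63,0],"dr": [0,0,0.0127],"claw": 1},{"dp": [-0.035,0.63,0],"dr": [0,0,0.0127],"claw": 1}]'

```text
t: 3.25
tool_pos: [0.5322, 0.2187, 0.2003]
ee_rot: [0.708, -0.707, 0.001, -0.0]
force: [0.9, -0.8, 0.2]
gripper_width: 0.0878
```

```bash
python3 - <<'E'
from h import *
s,p,d=cam('wrist'); save('w3.png',p); np.savez('w3.npz',p=p,d=d,s=s)
print(pose(s).round(3))
save('w3z.png',cv2.resize(p[80:320,150:410],None,fx=2.5,fy=2.5,interpolation=cv2.INTER_CUBIC))
E
```

```text
[[ 1.    -0.001  0.002  0.532]
 [-0.002  0.001  1.     0.219]
 [-0.001 -1.     0.001  0.2  ]
 [ 0.     0.     0.     1.   ]]
```

View pics/w3z.png

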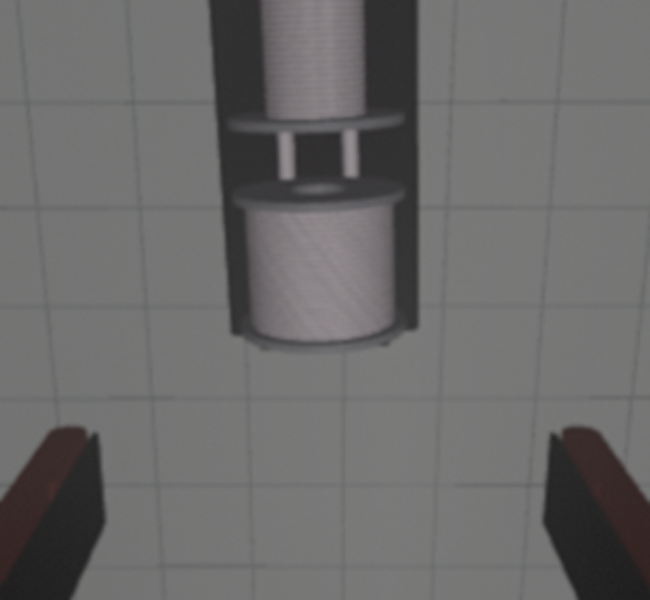

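```bash
python3 - <<'E'
from h import *
a=np.load('w3.npz',allow_pickle=True);s=a['s'].item();d=a['d']
def q(n,u,v,z): 
    w=ray('wrist',s,[150+u/2.5,80+v/2.5],z);print(n,w.round(4)); return w
q('farfl L',234,193,.0387);q('farfl R',405,191,.0387)
q('nearfl L',242,325,.0387);q('nearfl R',405,322,.0387)
q('drum tL',247,205,.0387);q('drum tR',393,203,.0387);q('drum bL',250,325,.0387);q('drum bR',395,325,.0387)
q('drum top/near edge',322,340,.0647)
q('far flange top edge outer near',318,208,.0687)
q('near flange bottom top-outer',322,350,.0687)
C=cloud('wrist',s,d)
m=(C[...,2]>.055)&(C[...,2]<.075)&(abs(C[...,0]-.53)<.006)&(C[...,1]<.25)
Y=C[m][:,1];print(np.percentile(Y,[0.5,2,50,98,99.5]))
for z in(.045,.05,.055,.06):
  m=(abs(C[...,2]-z)<.002)&(C[...,1]>.2)&(C[...,1]<.24)&(abs(C[...,0]-.53)<.05);X=C[m][:,0];print(z,np.percentile(X,[1,99]),X.mean())
E
```

```text
farfl L [0.5022 0.2513 0.0387]
farfl R [0.5615 0.252  0.0387]
nearfl L [0.5037 0.2034 0.0387]
nearfl R [0.5627 0.2045 0.0387]
drum tL [0.5066 0.2471 0.0387]
drum tR [0.5574 0.2478 0.0387]
drum bL [0.5066 0.2034 0.0387]
drum bR [0.5591 0.2033 0.0387]
drum top/near edge [0.5327 0.2062 0.0647]
far flange top edge outer near [0.5315 0.2513 0.0687]
near flange bottom top-outer [0.5327 0.204  0.0687]
[0.20293521 0.20381654 0.22608107 0.24836845 0.24984198]
0.045 [0.50509765 0.56212408] 0.5356896611001558
0.05 [0.50476298 0.56091258] 0.5331374171052554
0.055 [0.50785568 0.55793231] 0.5328960006738909
0.06 [0.51163216 0.55504042] 0.5325711458062468
```

Request:
step_arm --motion '[{"dp": [0.001,0.0225,-0.1],"dr": [0,0,0],"claw": 1},{"dp": [0.001,0.0225,-0.25],"dr": [0,0,0],"claw": 1},{"dp": [0.001,0.0225,-0.36],"dr": [0,0,0],"claw": 1},{"dp": [0.001,0.0225,-0.418],"dr": [0,0,0],"claw": 1},{"dp": [0.001,0.0225,-0.418],"dr": [0,0,0],"claw": 1},{"dp": [0.001,0.0225,-0.418],"dr": [0,0,0],"claw": 0.1},{"dp": [0.001,0.0225,-0.418],"dr": [0,0,0],"claw": 0},{"dp": [0.001,0.0225,-0.418],"dr": [0,0,0],"claw": 0}]' --newtons 30

```text
t: 4.3
tool_pos: [0.5332, 0.228, 0.0342]
ee_rot: [0.708, -0.706, 0.0, -0.001]
force: [-0.6, 0.4, 1.0]
gripper_width: 0.0616
```

Request:
step_arm --motion '[{"dp": [0,0,0],"dr": [0,0,0],"claw": -0.3},{"dp": [0,0,0],"dr": [0,0,0],"claw": -0.3},{"dp": [0,0,0],"dr": [0,0,0],"claw": -0.3},{"dp": [0,0,0],"dr": [0,0,0],"claw": -0.3},{"dp": [0,0,0],"dr": [0,0,0],"claw": -0.3},{"dp": [0,0,0.02],"dr": [0,0,0],"claw": -0.3},{"dp": [0,0,0.05],"dr": [0,0,0],"claw": -0.3},{"dp": [0,0,0.07],"dr": [0,0,0],"claw": -0.3}]' --newtons 30

```text
t: 5.3
tool_pos: [0.5337, 0.2282, 0.0633]
ee_rot: [0.708, -0.706, -0.0, -0.001]
force: [0.5, 0.9, -3.2]
gripper_width: 0.0515
```

```bash
python3 - <<'E'
from h import *
s,p,d=cam('wrist'); save('w4.png',p); np.savez('w4.npz',p=p,d=d,s=s)
print(pose(s).round(4))
s,p,d=cam('side'); save('s4.png',p[90:260,180:380].repeat(3,0).repeat(3,1))
E
```

```text
[[ 1.      0.0024  0.0015  0.5337]
 [-0.0015  0.0025  1.      0.2282]
 [ 0.0024 -1.      0.0025  0.0633]
 [ 0.      0.      0.      1.    ]]
```

View pics/w4.png

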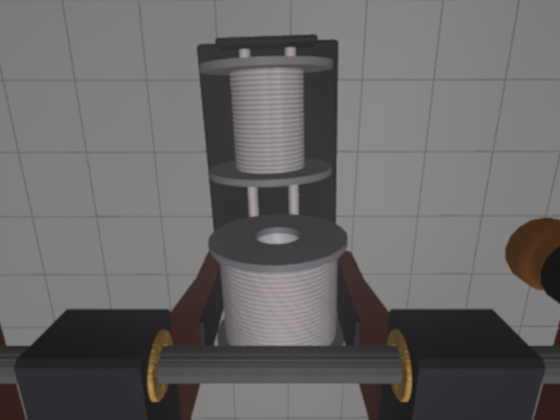

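View pics/s4.png

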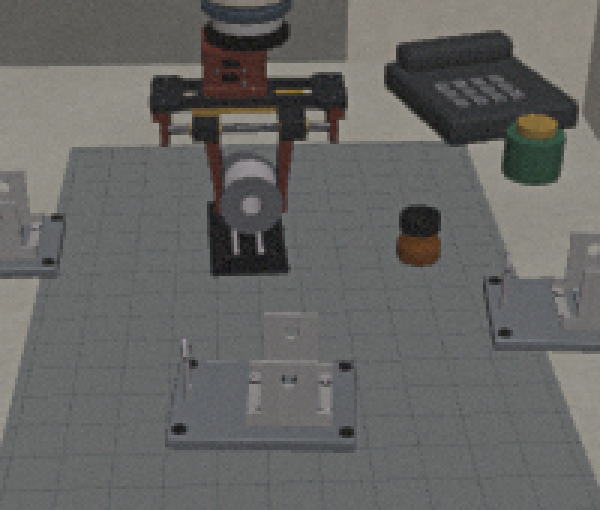

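```bash
python3 - <<'E'
from h import *
a=np.load('w4.npz',allow_pickle=True);s=a['s'].item()
for n,u,v,z in[('bore far',278,237,.0678),('flL',209,240,.0678),('flR',348,240,.0678),('fltop outer far edge',278,219,.0978),('fltop near edge',278,265,.0978)]:
    print(n,ray('wrist',s,[u,v],z).round(4))
C=cloud('wrist',s,a['d']);m=(C[...,2]>.09)&(C[...,2]<.103)&(abs(C[...,0]-.5337)<.004)&(C[...,1]>.24)&(C[...,1]<.27);print(np.percentile(C[m][:,1],[2,50,98]),C[m][:,2].max())
# target
yw=-.072;R=Ro.from_euler('z',yw).as_matrix();org=np.array([.5616,-.0279,0])
print('place',(org+R@[-.0007,-.0009,0]).round(4),'near hole',(org+R@[.0002,-.0369,.0555]).round(4))
E
```

```text
bore far [0.5341 0.2522 0.0678]
flL [0.504  0.2509 0.0678]
flR [0.5647 0.2508 0.0678]
fltop outer far edge [0.5341 0.2706 0.0978]
fltop near edge [0.5341 0.2534 0.0978]
[0.24032358 0.24751234 0.25347414] 0.09901647421486949
place [ 0.5608 -0.0287  0.    ] near hole [ 0.5591 -0.0647  0.0555]
```

Request:
step_arm --motion '[{"dp": [0,0,0.14],"dr": [0,0,0],"claw": -0.3},{"dp": [0.03,-0.12,0.16],"dr": [0,0,-0.0112],"claw": -0.3},{"dp": [0.05,-0.25,0.16],"dr": [0,0,-0.0112],"claw": -0.3},{"dp": [0.067,-0.38,0.16],"dr": [0,0,-0.0112],"claw": -0.3},{"dp": [0.067,-0.5,0.16],"dr": [0,0,-0.0112],"claw": -0.3},{"dp": [0.067,-0.6,0.16],"dr": [0,0,-0.0112],"claw": -0.3},{"dp": [0.067,-0.641,0.16],"dr": [0,0,-0.0112],"claw": -0.3},{"dp": [0.067,-0.641,0.16],"dr": [0,0,-0.0112],"claw": -0.3}]'

```text
t: 6.4
tool_pos: [0.5609, -0.0285, 0.1275]
ee_rot: [0.708, -0.706, 0.025, -0.027]
force: [0.0, 1.2, -2.6]
gripper_width: 0.0511
```

```bash
python3 - <<'E'
from h import *
s,p,d=cam('wrist'); save('w5.png',p); np.savez('w5.npz',p=p,d=d,s=s)
print(pose(s).round(4),s['force'])
E
```

```text
[[ 0.9973  0.0035  0.0736  0.5609]
 [-0.0736  0.0029  0.9973 -0.0285]
 [ 0.0033 -1.      0.0031  0.1275]
 [ 0.      0.      0.      1.    ]] [ 0.02968636  1.16123855 -2.55689162]
```

View pics/w5.png

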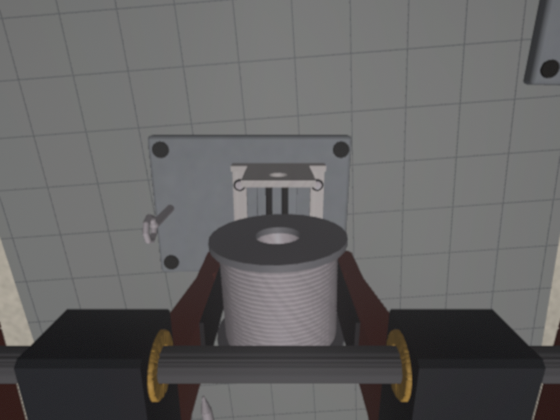

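```bash
python3 - <<'E'
from h import *
a=np.load('w5.npz',allow_pickle=True);s=a['s'].item();p=a['p']
save('w5z.png',cv2.resize(p[130:300,190:370],None,fx=4,fy=3.5,interpolation=cv2.INTER_CUBIC))
T=pose(s)
for n,u,v,z in[('ribs',277,200,.0185),('bore',278,237,.132),('farL',243,184,.072),('farR',314,184,.072),('hole',279,175,.0555)]:
    w=ray('wrist',s,[u,v],z); print(n,w.round(4),(T[:3,:3].T@(w-T[:3,3])).round(4))
E
```

```text
ribs [ 0.5612 -0.0194  0.0185] [-0.0007  0.109   0.0088]
bore [ 0.5629 -0.0045  0.132 ] [ 0.0003 -0.0044  0.0241]
farL [0.5433 0.0067 0.072 ] [-0.0203  0.0556  0.0336]
farR [0.5848 0.0036 0.072 ] [0.0213 0.0557 0.0336]
hole [0.5645 0.0071 0.0555] [0.0008 0.0721 0.0355]
```

View pics/w5z.png

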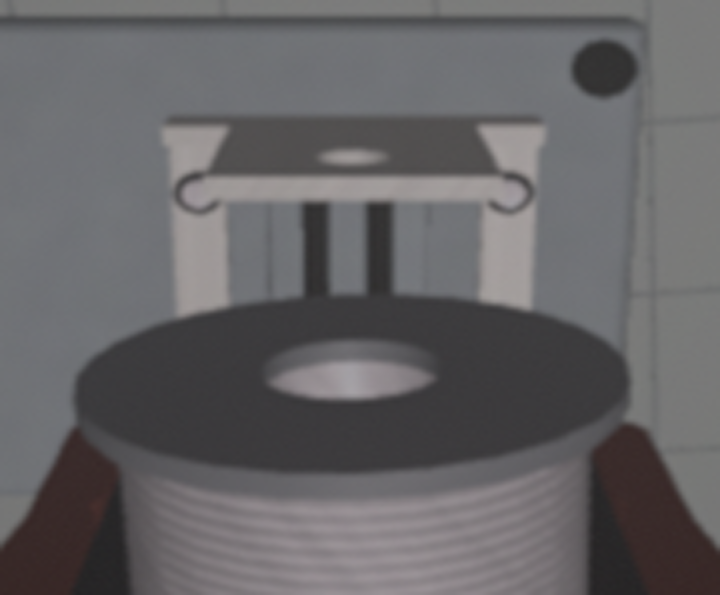

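Request:
step_arm --motion '[{"dp": [-0.002,0,-0.05],"dr": [0,0,0],"claw": -0.3},{"dp": [-0.002,0,-0.1],"dr": [0,0,0],"claw": -0.3},{"dp": [-0.002,0,-0.15],"dr": [0,0,0],"claw": -0.3},{"dp": [-0.002,0,-0.18],"dr": [0,0,0],"claw": -0.3},{"dp": [-0.002,0,-0.19],"dr": [0,0,0],"claw": -0.3},{"dp": [-0.002,0,-0.197],"dr": [0,0,0],"claw": -0.3},{"dp": [-0.002,0,-0.202],"dr": [0,0,0],"claw": -0.3},{"dp": [-0.002,0,-0.202],"dr": [0,0,0],"claw": -0.3}]'

```text
t: 7.45
tool_pos: [0.5603, -0.0277, 0.047]
ee_rot: [0.708, -0.706, 0.024, -0.027]
force: [-0.3, 0.0, -4.2]
gripper_width: 0.0511
```

```bash
python3 - <<'E'
from h import *
s,p,d=cam('wrist'); save('w6.png',p); np.savez('w6.npz',p=p,d=d,s=s)
print(pose(s).round(4),s['force'])
E
```

```text
[[ 0.9973  0.0041  0.0727  0.5603]
 [-0.0727  0.003   0.9973 -0.0277]
 [ 0.0038 -1.      0.0033  0.047 ]
 [ 0.      0.      0.      1.    ]] [-0.27947904  0.02134085 -4.20391132]
```

View pics/w6.png

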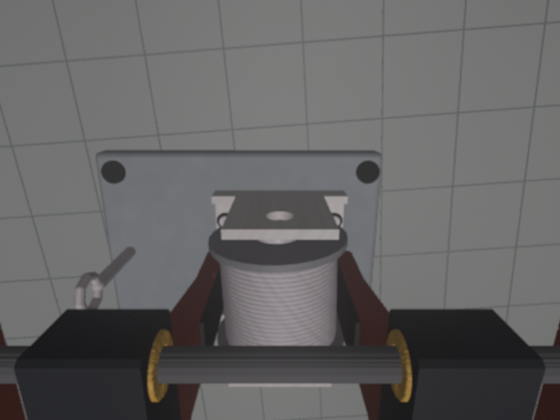

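Request:
step_arm --motion '[{"dp": [0,0,-0.0025],"dr": [0,0,0],"claw": -0.3},{"dp": [0,0,-0.004],"dr": [0,0,0],"claw": -0.3},{"dp": [0,0,-0.006],"dr": [0,0,0],"claw": -0.3},{"dp": [0,0,-0.0075],"dr": [0,0,0],"claw": -0.3},{"dp": [0,0,-0.0075],"dr": [0,0,0],"claw": -0.3},{"dp": [0,0,-0.0075],"dr": [0,0,0],"claw": -0.3},{"dp": [0,0,-0.0075],"dr": [0,0,0],"claw": -0.3},{"dp": [0,0,-0.0075],"dr": [0,0,0],"claw": -0.3}]'

```text
t: 8.5
tool_pos: [0.5604, -0.0277, 0.0441]
ee_rot: [0.708, -0.706, 0.024, -0.027]
force: [-1.2, 1.2, -1.9]
gripper_width: 0.0514
```

Request:
step_arm --motion '[{"dp": [0,0,-0.001],"dr": [0,0,0],"claw": -0.3},{"dp": [0,0,-0.002],"dr": [0,0,0],"claw": -0.3},{"dp": [0,0,-0.003],"dr": [0,0,0],"claw": -0.3},{"dp": [0,0,-0.003],"dr": [0,0,0],"claw": -0.3},{"dp": [0,0,-0.003],"dr": [0,0,0],"claw": -0.3},{"dp": [0,0,-0.003],"dr": [0,0,0],"claw": -0.3},{"dp": [0,0,-0.003],"dr": [0,0,0],"claw": -0.3},{"dp": [0,0,-0.003],"dr": [0,0,0],"claw": -0.3}]'

```text
t: 9.5
tool_pos: [0.5605, -0.0277, 0.0437]
ee_rot: [0.708, -0.706, 0.024, -0.027]
force: [-2.9, -0.0, 8.6]
gripper_width: 0.0514
```

Request:
step_arm --motion '[{"dp": [0,0,0.001],"dr": [0,0,0],"claw": -0.3},{"dp": [0,0,0.0015],"dr": [0,0,0],"claw": 0.3},{"dp": [0,0,0.0015],"dr": [0,0,0],"claw": 0.5},{"dp": [0,0,0.0015],"dr": [0,0,0],"claw": 0.7},{"dp": [0,0,0.0015],"dr": [0,0,0],"claw": 0.7},{"dp": [0,0,0.0015],"dr": [0,0,0],"claw": 0.7},{"dp": [0,0,0.0015],"dr": [0,0,0],"claw": 0.7},{"dp": [0,0,0.0015],"dr": [0,0,0],"claw": 0.7}]'

```text
t: 10.5
tool_pos: [0.5605, -0.0277, 0.0443]
ee_rot: [0.708, -0.706, 0.024, -0.027]
force: [0.6, -0.3, -0.7]
gripper_width: 0.0747
```

Lift straight up, then look.

Request:
step_arm --motion '[{"dp": [0,0,0.05],"dr": [0,0,0],"claw": 0.7},{"dp": [0,0,0.15],"dr": [0,0,0],"claw": 0.7},{"dp": [0,0,0.28],"dr": [0,0,0],"claw": 0.7},{"dp": [0,0,0.33],"dr": [0,0,0],"claw": 0.7},{"dp": [0,0,0.33],"dr": [0,0,0],"claw": 0.7},{"dp": [0,0,0.33],"dr": [0,0,0],"claw": 0.7},{"dp": [0,0,0.33],"dr": [0,0,0],"claw": 0.7},{"dp": [0,0,0.33],"dr": [0,0,0],"claw": 0.7}]'

```text
t: 11.5
tool_pos: [0.56, -0.0277, 0.1752]
ee_rot: [0.708, -0.706, 0.025, -0.027]
force: [0.3, 0.0, -0.3]
gripper_width: 0.0746
```

```bash
python3 - <<'E'
from h import *
s,p,d=cam('wrist'); save('w7.png',cv2.resize(p[90:330,150:410],None,fx=2.5,fy=2.5,interpolation=cv2.INTER_CUBIC)); np.savez('w7.npz',p=p,d=d,s=s)
print(pose(s).round(4),s['force'])
E
```

```text
[[ 0.9974  0.0027  0.0727  0.56  ]
 [-0.0727  0.0031  0.9974 -0.0277]
 [ 0.0024 -1.      0.0033  0.1752]
 [ 0.      0.      0.      1.    ]] [ 0.28588475  0.0323397  -0.28278513]
```

View pics/w7.png

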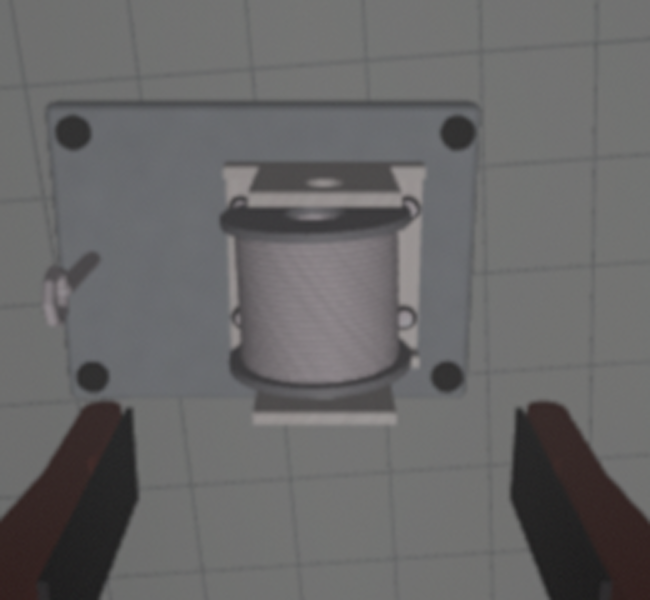

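```bash
python3 - <<'E'
from h import *
a=np.load('w7.npz',allow_pickle=True);s=a['s'].item()
R=Ro.from_euler('z',-.072).as_matrix();org=np.array([.5616,-.0279,0])
def q(n,u,v,z):
    w=ray('wrist',s,[150+u/2.5,90+v/2.5],z); l=R.T@(w-org); print(n,w.round(4),l.round(4)[:2]); return l
d=[q('d',73,132,.012),q('d',457,132,.012),q('d',92,377,.012),q('d',447,376,.012)];print('dots mid',np.mean(d,0))
for n,u,v,z in[('farflL',221,222,.0479),('farflR',412,215,.0479),('nearflL',231,365,.0479),('nearflR',411,355,.0479),
 ('nearL',254,418,.072),('nearR',397,418,.072),('nearout',325,424,.072),('nearin',325,412,.072),('farL',248,200,.072),('farR',401,200,.072),('farin',325,208,.072),('farout',325,192,.072),('drumL b',240,340,.0479),('drumR',398,340,.0479),('flange far top near edge',315,238,.0779),('near fl inner top',320,383,.0779)]: q(n,u,v,z)
E
```

```text
d [0.4788 0.0235 0.012 ] [-0.0863  0.0453]
d [0.6107 0.0139 0.012 ] [0.0459 0.0453]
d [ 0.472  -0.0669  0.012 ] [-0.0866 -0.0453]
d [ 0.6044 -0.0762  0.012 ] [ 0.0461 -0.0451]
dots mid [-2.01935572e-02  3.12151141e-05  1.20000000e-02]
farflL [ 0.5308 -0.0042  0.0479] [-0.0324  0.0215]
farflR [ 0.5908 -0.0063  0.0479] [0.0276 0.0237]
nearflL [ 0.5291 -0.0522  0.0479] [-0.0307 -0.0266]
nearflR [ 0.5885 -0.0531  0.0479] [ 0.0286 -0.0232]
nearL [ 0.5375 -0.0609  0.072 ] [-0.0216 -0.0347]
nearR [ 0.5814 -0.0642  0.072 ] [ 0.0223 -0.0347]
nearout [ 0.5591 -0.0645  0.072 ] [ 0.0002 -0.0367]
nearin [ 0.5594 -0.0605  0.072 ] [ 0.0002 -0.0327]
farL [0.5422 0.0067 0.072 ] [-0.0218  0.0331]
farR [0.5857 0.0035 0.072 ] [0.0218 0.0331]
farin [0.564  0.0028 0.072 ] [0.0001 0.0307]
farout [0.5643 0.0074 0.072 ] [0.0001 0.0354]
drumL b [ 0.5329 -0.0438  0.0479] [-0.0275 -0.0179]
drumR [ 0.5844 -0.0475  0.0479] [ 0.0242 -0.0179]
flange far top near edge [ 0.5606 -0.0044  0.0779] [-0.0027  0.0233]
near fl inner top [ 0.5588 -0.0484  0.0779] [-0.0013 -0.0207]
```

Request:
step_arm --motion '[{"dp": [-0.19,-0.73,-0.05],"dr": [0,0,0.02],"claw": 0.7},{"dp": [-0.19,-0.73,-0.05],"dr": [0,0,0.02],"claw": 0.7},{"dp": [-0.19,-0.73,-0.05],"dr": [0,0,0.02],"claw": 0.7},{"dp": [-0.19,-0.73,-0.05],"dr": [0,0,0.02],"claw": 0.7},{"dp": [-0.19,-0.73,-0.05],"dr": [0,0,0.02],"claw": 0.7},{"dp": [-0.19,-0.73,-0.05],"dr": [0,0,0.02],"claw": 0.7},{"dp": [-0.19,-0.73,-0.05],"dr": [0,0,0.02],"claw": 0.7},{"dp": [-0.19,-0.73,-0.05],"dr": [0,0,0.02],"claw": 0.3}]'

```text
t: 12.55
tool_pos: [0.4844, -0.3183, 0.1553]
ee_rot: [0.708, -0.705, -0.02, 0.018]
force: [0.5, 1.3, -0.3]
gripper_width: 0.0677
```

```bash
python3 - <<'E'
from h import *
s,p,d=cam('wrist'); save('w8.png',cv2.resize(p[90:330,150:410],None,fx=2.5,fy=2.5,interpolation=cv2.INTER_CUBIC)); np.savez('w8.npz',p=p,d=d,s=s)
print(pose(s).round(4),s['force'])
E
```

```text
[[ 0.9985  0.0023 -0.0545  0.4844]
 [ 0.0545  0.0039  0.9985 -0.3183]
 [ 0.0025 -1.      0.0038  0.1553]
 [ 0.      0.      0.      1.    ]] [ 0.53111981  1.26581834 -0.32234361]
```

View pics/w8.png

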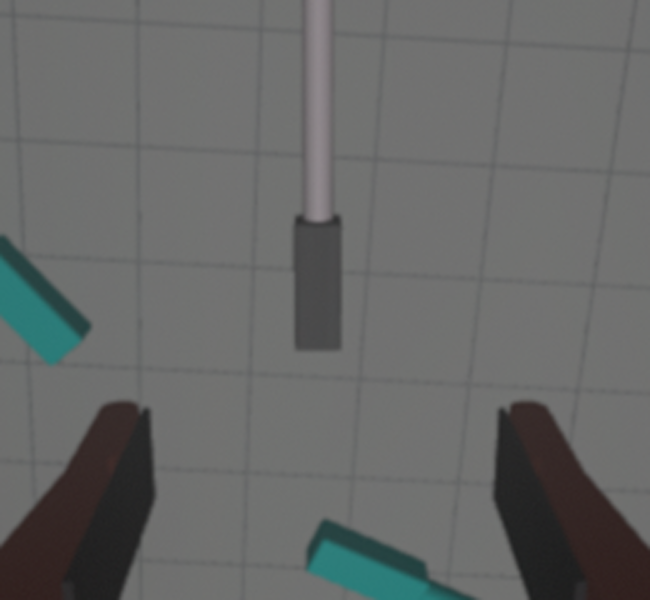

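```bash
python3 - <<'E'
from h import *
a=np.load('w8.npz',allow_pickle=True);s=a['s'].item();T=pose(s)
for n,u,v,z in[('front',318,222,.016),('end',318,350,.016),('shank',318,30,.013),('tealA corner',90,328,.016),('tealA end',52,362,.016),('tealB',325,525,.016)]:
    w=ray('wrist',s,[150+u/2.5,90+v/2.5],z); print(n,w.round(4),(T[:3,:3].T@(w-T[:3,3])).round(4))
E
```

```text
front [ 0.4831 -0.2997  0.016 ] [-0.0007  0.1394  0.0182]
end [ 0.4855 -0.3443  0.016 ] [-0.0007  0.1392 -0.0265]
shank [ 0.4798 -0.2395  0.013 ] [-0.0007  0.1426  0.0785]
tealA corner [ 0.4077 -0.3406  0.016 ] [-0.0781  0.1391 -0.0185]
tealA end [ 0.3945 -0.3536  0.016 ] [-0.0921  0.139  -0.0309]
tealB [ 0.4917 -0.412   0.016 ] [ 0.0018  0.139  -0.0944]
```

Request:
step_arm --motion '[{"dp": [0,-0.0093,-0.1],"dr": [0,0,0],"claw": 0.0},{"dp": [0,-0.0093,-0.22],"dr": [0,0,0],"claw": 0.0},{"dp": [0,-0.0093,-0.32],"dr": [0,0,0],"claw": 0.0},{"dp": [0,-0.0093,-0.345],"dr": [0,0,0],"claw": 0.0},{"dp": [0,-0.0093,-0.356],"dr": [0,0,0],"claw": 0.0},{"dp": [0,-0.0093,-0.356],"dr": [0,0,0],"claw": -0.2},{"dp": [0,-0.0093,-0.356],"dr": [0,0,0],"claw": -0.5},{"dp": [0,-0.0093,-0.356],"dr": [0,0,0],"claw": -0.5}]'

```text
t: 13.6
tool_pos: [0.4851, -0.3225, 0.014]
ee_rot: [0.708, -0.706, -0.021, 0.018]
force: [0.5, 0.5, 0.9]
gripper_width: 0.0226
```

Request:
step_arm --motion '[{"dp": [-0.001,0,-0.003],"dr": [0,0,0],"claw": -0.5},{"dp": [-0.001,0,-0.003],"dr": [0,0,0],"claw": -0.5},{"dp": [-0.001,0,-0.003],"dr": [0,0,0],"claw": -0.8},{"dp": [-0.001,0,-0.003],"dr": [0,0,0],"claw": -0.8},{"dp": [-0.001,0,-0.003],"dr": [0,0,0],"claw": -0.8},{"dp": [-0.001,0,-0.003],"dr": [0,0,0],"claw": -0.8},{"dp": [-0.001,0,-0.003],"dr": [0,0,0],"claw": -0.8},{"dp": [-0.001,0,-0.003],"dr": [0,0,0],"claw": -0.8}]' --newtons 40

```text
t: 14.6
tool_pos: [0.4845, -0.3224, 0.0128]
ee_rot: [0.708, -0.706, -0.021, 0.018]
force: [-1.9, -0.7, 1.4]
gripper_width: 0.0158
```

Request:
step_arm --motion '[{"dp": [0,0,0.06],"dr": [0,0,0],"claw": -0.8},{"dp": [0,0,0.119],"dr": [0,0,0],"claw": -0.8},{"dp": [0.08,0.12,0.119],"dr": [0,0,-0.01],"claw": -0.8},{"dp": [0.16,0.2,0.119],"dr": [0,0,-0.0201],"claw": -0.8},{"dp": [0.16,0.25,0.119],"dr": [0,0,-0.0201],"claw": -0.8},{"dp": [0.16,0.271,0.119],"dr": [0,0,-0.0201],"claw": -0.8},{"dp": [0.16,0.271,0.119],"dr": [0,0,-0.0201],"claw": -0.8},{"dp": [0.16,0.271,0.119],"dr": [0,0,-0.0201],"claw": -0.8}]'

```text
t: 15.6
tool_pos: [0.5481, -0.2149, 0.0604]
ee_rot: [0.707, -0.706, 0.024, -0.027]
force: [-0.3, -0.1, -0.5]
gripper_width: 0.0158
```

```bash
python3 - <<'E'
from h import *
s,p,d=cam('wrist'); save('w9.png',p); np.savez('w9.npz',p=p,d=d,s=s)
print(pose(s).round(4),s['force'])
s,p,d=cam('side'); np.savez('s9.npz',p=p,d=d); save('s9.png',cv2.resize(p[150:300,200:350],None,fx=4,fy=4,interpolation=cv2.INTER_CUBIC))
E
```

```text
[[ 0.9974  0.0039  0.0724  0.5481]
 [-0.0724  0.0023  0.9974 -0.2149]
 [ 0.0037 -1.      0.0025  0.0604]
 [ 0.      0.      0.      1.    ]] [-0.29007967 -0.06414737 -0.46521903]
```

View pics/w9.png

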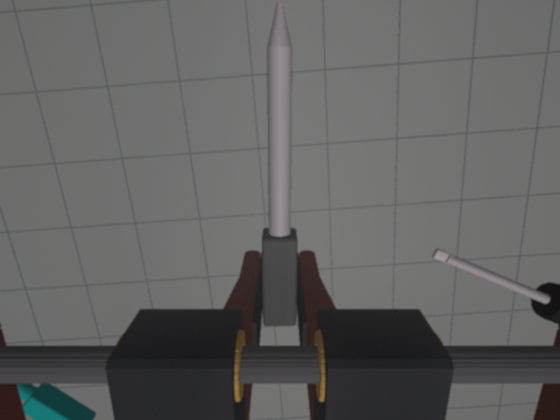

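View pics/s9.png

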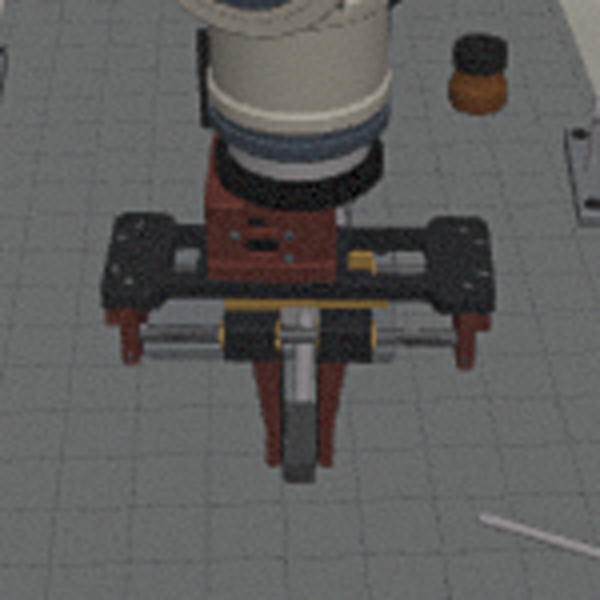

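```bash
python3 - <<'E'
from h import *
a=np.load('w9.npz',allow_pickle=True);s=a['s'].item();T=pose(s);d=a['d'];p=a['p']
R=Ro.from_euler('z',-.072).as_matrix();org=np.array([.5616,-.0279,0])
w=ray('wrist',s,[280,4],.0556);print('tip',w.round(4),(R.T@(w-org)).round(4))
w=ray('wrist',s,[280,232],.0636);print('shoulder',w.round(4),(R.T@(w-org)).round(4))
C=cloud('wrist',s,d);L=(C-org)@R
for v in range(20,300,20):
    m=L[v-5:v+6,277:284].reshape(-1,3);mm=m[(m[:,2]>.045)&(m[:,2]<.08)]
    print(v,len(mm),np.median(mm,0).round(4) if len(mm) else '')
# shank edges columns
g=p.astype(int).sum(2)
for v in(60,120,180,215): 
    r=g[v,255:305]; print(v,np.where(np.abs(np.diff(r))>40)[0]+255)
E
```

```text
tip [ 0.5576 -0.0989  0.0556] [ 0.0011 -0.0711  0.0556]
shoulder [ 0.5511 -0.1892  0.0636] [ 0.0012 -0.1616  0.0636]
20 77 [ 0.0011 -0.0771  0.0582]
40 76 [ 0.0011 -0.0843  0.06  ]
60 77 [ 0.0011 -0.0916  0.0608]
80 76 [ 0.0011 -0.0988  0.0607]
100 77 [ 0.0011 -0.1064  0.0607]
120 76 [ 0.0011 -0.1141  0.0607]
140 76 [ 0.0011 -0.1222  0.0607]
160 76 [ 0.0011 -0.1303  0.0608]
180 77 [ 0.0012 -0.1391  0.0609]
200 77 [ 0.0012 -0.1479  0.0607]
220 77 [ 0.0012 -0.157   0.061 ]
240 77 [ 0.0012 -0.1655  0.0632]
260 77 [ 0.0012 -0.1748  0.0639]
280 77 [ 0.0012 -0.1849  0.0637]
60 [266]
120 [267]
180 [267]
215 []
```

Request:
step_arm --motion '[{"dp": [0.0,0.02,-0.0015],"dr": [0,0,0],"claw": -0.8},{"dp": [0.001,0.04,-0.0015],"dr": [0,0,0],"claw": -0.8},{"dp": [0.002,0.06,-0.0015],"dr": [0,0,0],"claw": -0.8},{"dp": [0.0028,0.072,-0.0015],"dr": [0,0,0],"claw": -0.8},{"dp": [0.0028,0.077,-0.0015],"dr": [0,0,0],"claw": -0.8},{"dp": [0.0028,0.077,-0.0015],"dr": [0,0,0],"claw": -0.8},{"dp": [0.0028,0.077,-0.0015],"dr": [0,0,0],"claw": -0.8},{"dp": [0.0028,0.077,-0.0015],"dr": [0,0,0],"claw": -0.8}]'

```text
t: 16.7
tool_pos: [0.5494, -0.1843, 0.0598]
ee_rot: [0.707, -0.706, 0.024, -0.027]
force: [-0.2, -0.8, -1.7]
gripper_width: 0.0159
```

```bash
python3 - <<'E'
from h import *
s,p,d=cam('wrist'); save('w10.png',p[0:200,180:380].repeat(3,0).repeat(3,1)); np.savez('w10.npz',p=p,d=d,s=s)
print(pose(s).round(4),s['force'])
T=pose(s);R=Ro.from_euler('z',-.072).as_matrix();org=np.array([.5616,-.0279,0])
C=cloud('wrist',s,d);L=(C-org)@R
for v in(20,40,80,140,200):
    m=L[v-5:v+6,277:284].reshape(-1,3);mm=m[(m[:,2]>.045)&(m[:,2]<.08)];print(v,np.median(mm,0).round(4) if len(mm) else '')
E
```

```text
[[ 0.9973  0.0041  0.0729  0.5494]
 [-0.073   0.0022  0.9973 -0.1843]
 [ 0.0039 -1.      0.0025  0.0598]
 [ 0.      0.      0.      1.    ]] [-0.21905975 -0.80538868 -1.69533131]
20 [ 0.0003 -0.0466  0.0577]
40 [ 0.0003 -0.0538  0.0597]
80 [ 0.0002 -0.0683  0.0604]
140 [ 0.0003 -0.0916  0.0602]
200 [ 0.0003 -0.1173  0.0602]
```

View pics/w10.png

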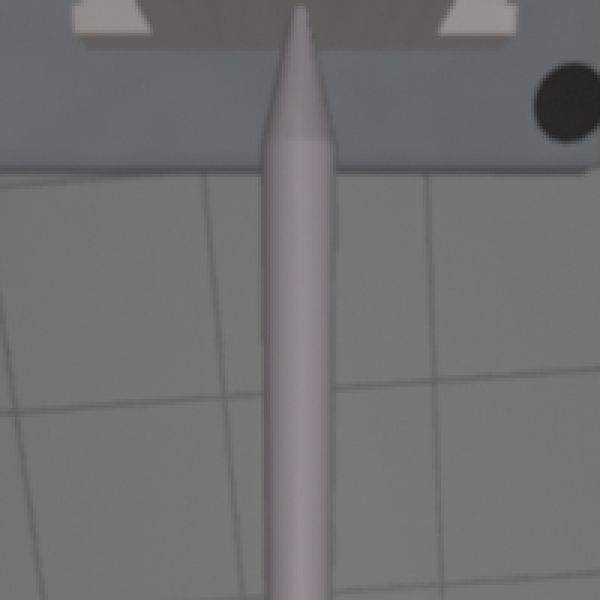

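Request:
step_arm --motion '[{"dp": [0,0.005,0],"dr": [0,0,0],"claw": -0.8},{"dp": [0,0.01,0],"dr": [0,0,0],"claw": -0.8},{"dp": [0.001,0.015,0],"dr": [0,0,0],"claw": -0.8},{"dp": [0.001,0.02,0],"dr": [0,0,0],"claw": -0.8},{"dp": [0.001,0.025,0],"dr": [0,0,0],"claw": -0.8},{"dp": [0.0014,0.03,0],"dr": [0,0,0],"claw": -0.8},{"dp": [0.0014,0.03,0],"dr": [0,0,0],"claw": -0.8},{"dp": [0.0014,0.03,0],"dr": [0,0,0],"claw": -0.8}]'

```text
t: 17.75
tool_pos: [0.5499, -0.1724, 0.0598]
ee_rot: [0.707, -0.706, 0.024, -0.027]
force: [0.2, 0.1, -1.8]
gripper_width: 0.0159
```

Request:
step_arm --motion '[{"dp": [0,0.004,0],"dr": [0,0,0],"claw": -0.8},{"dp": [0,0.008,0],"dr": [0,0,0],"claw": -0.8},{"dp": [0.001,0.012,0],"dr": [0,0,0],"claw": -0.8},{"dp": [0.001,0.016,0],"dr": [0,0,0],"claw": -0.8},{"dp": [0.001,0.02,0],"dr": [0,0,0],"claw": -0.8},{"dp": [0.0015,0.02,0],"dr": [0,0,0],"claw": -0.8},{"dp": [0.0015,0.02,0],"dr": [0,0,0],"claw": -0.8},{"dp": [0.0015,0.02,0],"dr": [0,0,0],"claw": -0.8}]'

```text
t: 18.75
tool_pos: [0.5506, -0.1644, 0.0599]
ee_rot: [0.707, -0.706, 0.024, -0.027]
force: [-0.0, 0.3, -1.5]
gripper_width: 0.0158
```

```bash
python3 - <<'E'
from h import *
s,p,d=cam('wrist'); save('w11.png',p); np.savez('w11.npz',p=p,d=d,s=s)
print(pose(s).round(4),s['force'],s['torque'])
E
```

```text
[[ 0.9973  0.0042  0.073   0.5506]
 [-0.073   0.0022  0.9973 -0.1644]
 [ 0.004  -1.      0.0025  0.0599]
 [ 0.      0.      0.      1.    ]] [-0.02351254  0.31286247 -1.46465512] [-0.06538322 -0.06913834 -0.03729366]
```

View pics/w11.png

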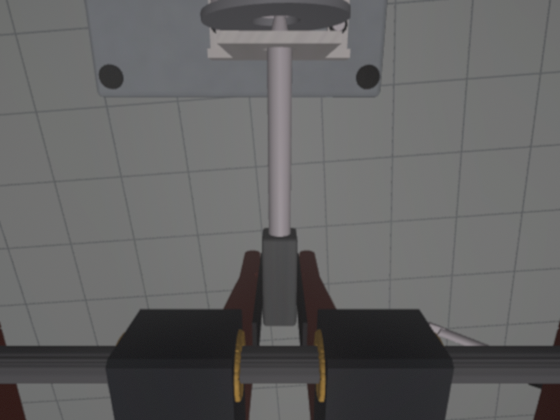

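```bash
python3 - <<'E'
from h import *
a=np.load('w11.npz',allow_pickle=True);s=a['s'].item();p=a['p']
save('w11z.png',cv2.resize(p[0:110,190:370],None,fx=4.4,fy=4.4,interpolation=cv2.INTER_CUBIC))
T=pose(s);R=Ro.from_euler('z',-.072).as_matrix();org=np.array([.5616,-.0279,0])
C=cloud('wrist',s,a['d']);L=(C-org)@R
for v in(2,8,14,20,26,32,38,44,50,56,62): print(v,L[v,240].round(4),L[v,280].round(4))
E
```

```text
2 [-0.0135 -0.0244  0.0752] [-0.0001 -0.0248  0.077 ]
8 [-0.0137 -0.0257  0.073 ] [-0.0001 -0.0254  0.0714]
14 [-0.0146 -0.0257  0.0636] [ 0.     -0.0253  0.0616]
20 [-0.0157 -0.0258  0.0534] [ 0.     -0.0263  0.0562]
26 [-0.017  -0.0255  0.0392] [ 0.     -0.0288  0.0589]
32 [-0.014  -0.0331  0.0729] [-0.0001 -0.0332  0.0731]
38 [-0.0142 -0.0348  0.0712] [-0.0001 -0.035   0.0728]
44 [-0.0143 -0.0366  0.0703] [-0.     -0.0367  0.0707]
50 [-0.016  -0.0366  0.053 ] [ 0.     -0.0374  0.0604]
56 [-0.0181 -0.0367  0.032 ] [ 0.     -0.0396  0.0608]
62 [-0.0202 -0.0374  0.0112] [ 0.     -0.0416  0.0593]
```

View pics/w11z.png

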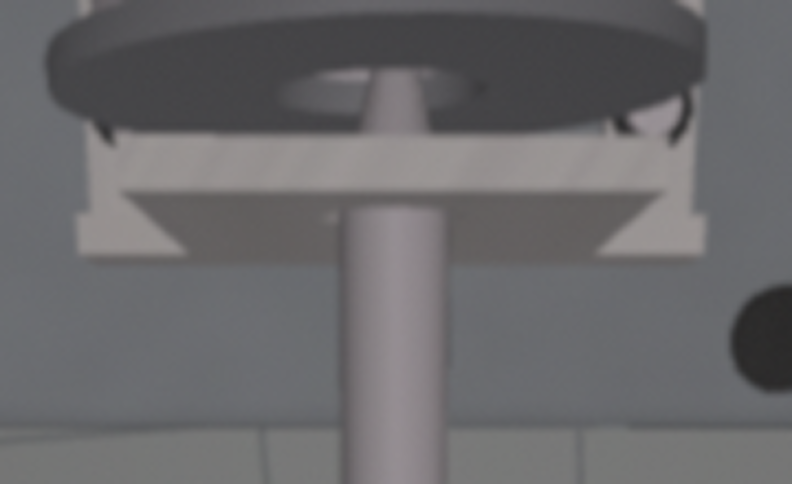

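Request:
step_arm --motion '[{"dp": [0,0.002,0],"dr": [0,0,0],"claw": -0.8},{"dp": [0,0.004,0],"dr": [0,0,0],"claw": -0.8},{"dp": [0,0.006,0],"dr": [0,0,0],"claw": -0.8},{"dp": [0.0005,0.008,0],"dr": [0,0,0],"claw": -0.8},{"dp": [0.0005,0.01,0],"dr": [0,0,0],"claw": -0.8},{"dp": [0.0009,0.0125,0],"dr": [0,0,0],"claw": -0.8},{"dp": [0.0009,0.0125,0],"dr": [0,0,0],"claw": -0.8},{"dp": [0.0009,0.0125,0],"dr": [0,0,0],"claw": -0.8}]'

```text
t: 19.8
tool_pos: [0.5509, -0.1594, 0.0598]
ee_rot: [0.707, -0.706, 0.024, -0.027]
force: [0.3, -0.2, -1.4]
gripper_width: 0.0159
```

Request:
step_arm --motion '[{"dp": [0,0.002,0],"dr": [0,0,0],"claw": -0.8},{"dp": [0,0.004,0],"dr": [0,0,0],"claw": -0.8},{"dp": [0,0.006,0],"dr": [0,0,0],"claw": -0.8},{"dp": [0.0005,0.008,0],"dr": [0,0,0],"claw": -0.8},{"dp": [0.0005,0.01,0],"dr": [0,0,0],"claw": -0.8},{"dp": [0.0009,0.0125,0],"dr": [0,0,0],"claw": -0.8},{"dp": [0.0009,0.0125,0],"dr": [0,0,0],"claw": -0.8},{"dp": [0.0009,0.0125,0],"dr": [0,0,0],"claw": -0.8}]'

```text
t: 20.8
tool_pos: [0.5512, -0.1544, 0.0598]
ee_rot: [0.707, -0.706, 0.024, -0.027]
force: [-0.1, -0.5, -2.8]
gripper_width: 0.0157
```

```bash
python3 - <<'E'
from h import *
s,p,d=cam('wrist'); np.savez('w12.npz',p=p,d=d,s=s)
save('w12z.png',cv2.resize(p[0:150,190:370],None,fx=4.4,fy=4,interpolation=cv2.INTER_CUBIC))
print(pose(s).round(4),s['force'],s['torque'])
E
```

```text
[[ 0.9973  0.004   0.0729  0.5512]
 [-0.0729  0.0022  0.9973 -0.1544]
 [ 0.0039 -1.      0.0025  0.0598]
 [ 0.      0.      0.      1.    ]] [-0.13681968 -0.53613434 -2.81480457] [-0.27767536 -0.07448389  0.0273572 ]
```

View pics/w12z.png

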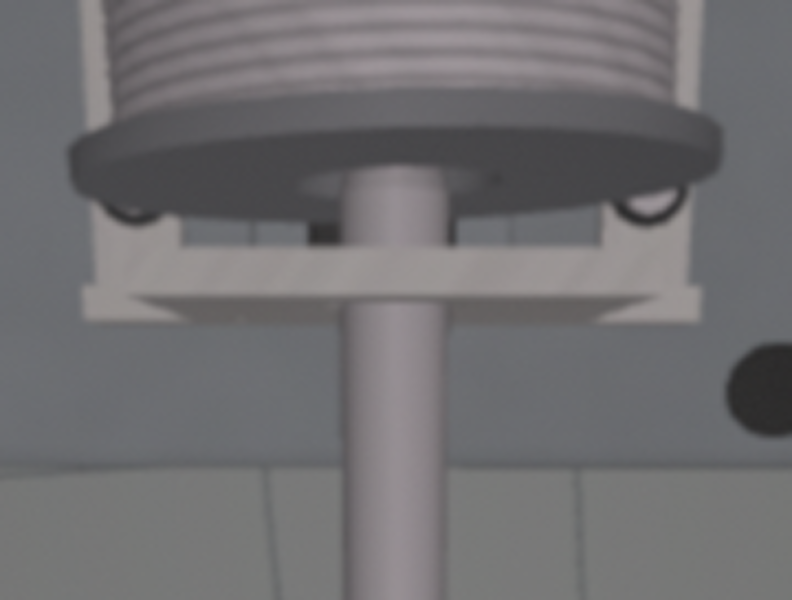

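Request:
step_arm --motion '[{"dp": [0,0.003,0],"dr": [0,0,0],"claw": -0.8},{"dp": [0,0.006,0],"dr": [0,0,0],"claw": -0.8},{"dp": [0.0005,0.009,0],"dr": [0,0,0],"claw": -0.8},{"dp": [0.0008,0.012,0],"dr": [0,0,0],"claw": -0.8},{"dp": [0.001,0.015,0],"dr": [0,0,0],"claw": -0.8},{"dp": [0.0014,0.018,0],"dr": [0,0,0],"claw": -0.8},{"dp": [0.0014,0.02,0],"dr": [0,0,0],"claw": -0.8},{"dp": [0.0014,0.02,0],"dr": [0,0,0],"claw": -0.8}]' --newtons 50

```text
t: 21.85
tool_pos: [0.5517, -0.1463, 0.0598]
ee_rot: [0.708, -0.706, 0.024, -0.027]
force: [0.3, 0.5, -3.0]
gripper_width: 0.0155
```

Request:
step_arm --motion '[{"dp": [0,0.003,0],"dr": [0,0,0],"claw": -0.8},{"dp": [0,0.006,0],"dr": [0,0,0],"claw": -0.8},{"dp": [0.0005,0.009,0],"dr": [0,0,0],"claw": -0.8},{"dp": [0.0008,0.012,0],"dr": [0,0,0],"claw": -0.8},{"dp": [0.001,0.015,0],"dr": [0,0,0],"claw": -0.8},{"dp": [0.0014,0.018,0],"dr": [0,0,0],"claw": -0.8},{"dp": [0.0014,0.02,0],"dr": [0,0,0],"claw": -0.8},{"dp": [0.0014,0.02,0],"dr": [0,0,0],"claw": -0.8}]'

```text
t: 22.85
tool_pos: [0.5523, -0.1382, 0.0598]
ee_rot: [0.708, -0.706, 0.024, -0.027]
force: [-0.1, -0.4, -2.6]
gripper_width: 0.0158
```

```bash
python3 - <<'E'
from h import *
s,p,d=cam('wrist'); np.savez('w13.npz',p=p,d=d,s=s)
save('w13.png',p)
print(pose(s).round(4),s['force'],s['torque'])
E
```

```text
[[ 0.9973  0.0039  0.0728  0.5523]
 [-0.0728  0.0023  0.9973 -0.1382]
 [ 0.0037 -1.      0.0026  0.0598]
 [ 0.      0.      0.      1.    ]] [-0.13924028 -0.43065867 -2.63548025] [-0.21728914 -0.01261839 -0.02701721]
```

View pics/w13.png

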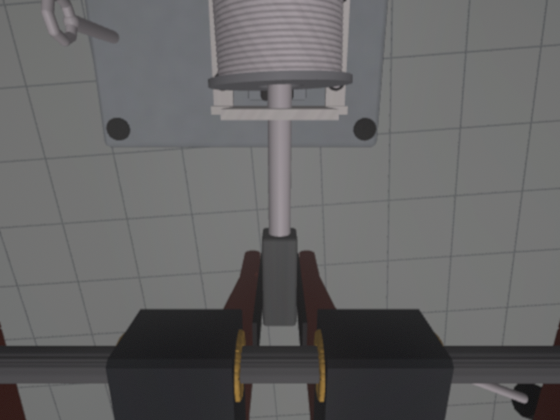

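Request:
step_arm --motion '[{"dp": [0,0.005,0],"dr": [0,0,0],"claw": -0.8},{"dp": [0.0005,0.01,0],"dr": [0,0,0],"claw": -0.8},{"dp": [0.001,0.015,0],"dr": [0,0,0],"claw": -0.8},{"dp": [0.0014,0.02,0],"dr": [0,0,0],"claw": -0.8},{"dp": [0.0018,0.025,0],"dr": [0,0,0],"claw": -0.8},{"dp": [0.0022,0.03,0],"dr": [0,0,0],"claw": -0.8},{"dp": [0.0022,0.03,0],"dr": [0,0,0],"claw": -0.8},{"dp": [0.0022,0.03,0],"dr": [0,0,0],"claw": -0.8}]'

```text
t: 23.9
tool_pos: [0.5531, -0.1261, 0.0597]
ee_rot: [0.708, -0.706, 0.024, -0.027]
force: [0.5, 1.3, -3.2]
gripper_width: 0.0155
```

```bash
python3 - <<'E'
from h import *
s,p,d=cam('wrist'); np.savez('w14.npz',p=p,d=d,s=s)
save('w14.png',p)
R=Ro.from_euler('z',-.072).as_matrix();org=np.array([.5616,-.0279,0])
C=cloud('wrist',s,d);L=(C-org)@R
for v in(120,150,180,200,220): print(v,np.median(L[v-3:v+4,277:284].reshape(-1,3),0).round(4))
print(pose(s).round(4),s['force'],s['torque'])
E
```

```text
120 [-0.0002 -0.0252  0.0598]
150 [-0.0003 -0.0356  0.0722]
180 [-0.0002 -0.0501  0.06  ]
200 [-0.0002 -0.0589  0.06  ]
220 [-0.0002 -0.0682  0.06  ]
[[ 0.9973  0.0037  0.0727  0.5531]
 [-0.0728  0.0024  0.9973 -0.1261]
 [ 0.0035 -1.      0.0027  0.0597]
 [ 0.      0.      0.      1.    ]] [ 0.45868578  1.30881505 -3.17144509] [-0.15706019 -0.12018645  0.00728175]
```

View pics/w14.png

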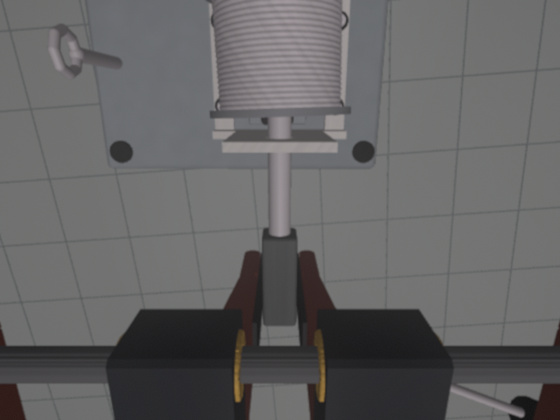

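Request:
step_arm --motion '[{"dp": [0,0.003,0],"dr": [0,0,0],"claw": -0.8},{"dp": [0,0.006,0],"dr": [0,0,0],"claw": -0.8},{"dp": [0.0006,0.009,0],"dr": [0,0,0],"claw": -0.8},{"dp": [0.0009,0.012,0],"dr": [0,0,0],"claw": -0.8},{"dp": [0.0012,0.015,0],"dr": [0,0,0],"claw": -0.8},{"dp": [0.0012,0.015,0],"dr": [0,0,0],"claw": -0.8},{"dp": [0.0012,0.015,0],"dr": [0,0,0],"claw": -0.8},{"dp": [0.0012,0.015,0],"dr": [0,0,0],"claw": -0.8}]'

```text
t: 24.95
tool_pos: [0.5535, -0.1201, 0.0597]
ee_rot: [0.708, -0.706, 0.025, -0.027]
force: [-1.0, 0.4, -3.1]
gripper_width: 0.0154
```

Request:
step_arm --motion '[{"dp": [0,0.002,0],"dr": [0,0,0],"claw": -0.8},{"dp": [0,0.004,0],"dr": [0,0,0],"claw": -0.8},{"dp": [0.0004,0.006,0],"dr": [0,0,0],"claw": -0.8},{"dp": [0.0006,0.008,0],"dr": [0,0,0],"claw": -0.8},{"dp": [0.0007,0.01,0],"dr": [0,0,0],"claw": -0.8},{"dp": [0.0007,0.01,0],"dr": [0,0,0],"claw": -0.8},{"dp": [0.0007,0.01,0],"dr": [0,0,0],"claw": -0.8},{"dp": [0.0007,0.01,0],"dr": [0,0,0],"claw": -0.8}]'

```text
t: 25.95
tool_pos: [0.5538, -0.1161, 0.0596]
ee_rot: [0.708, -0.706, 0.025, -0.027]
force: [-0.7, 0.4, -3.6]
gripper_width: 0.0157
```

Request:
step_arm --motion '[{"dp": [0,0.002,0],"dr": [0,0,0],"claw": -0.8},{"dp": [0,0.004,0],"dr": [0,0,0],"claw": -0.8},{"dp": [0.0004,0.006,0],"dr": [0,0,0],"claw": -0.8},{"dp": [0.0006,0.008,0],"dr": [0,0,0],"claw": -0.8},{"dp": [0.0007,0.01,0],"dr": [0,0,0],"claw": -0.8},{"dp": [0.0007,0.01,0],"dr": [0,0,0],"claw": -0.8},{"dp": [0.0007,0.01,0],"dr": [0,0,0],"claw": -0.8},{"dp": [0.0007,0.01,0],"dr": [0,0,0],"claw": -0.8}]'

```text
t: 26.95
tool_pos: [0.554, -0.112, 0.0596]
ee_rot: [0.708, -0.706, 0.025, -0.027]
force: [-0.6, -0.6, -2.4]
gripper_width: 0.0158
```

```bash
python3 - <<'E'
from h import *
s,p,d=cam('wrist'); np.savez('w15.npz',p=p,d=d,s=s)
save('w15.png',p)
R=Ro.from_euler('z',-.072).as_matrix();org=np.array([.5616,-.0279,0])
C=cloud('wrist',s,d);L=(C-org)@R
for v in(180,200,220): print(v,np.median(L[v-3:v+4,277:284].reshape(-1,3),0).round(4))
print(pose(s).round(4),s['force'],s['torque'], R.T@(s['tool_pos']-org))
E
```

```text
180 [-0.0004 -0.0332  0.0721]
200 [-0.0003 -0.0448  0.0597]
220 [-0.0003 -0.0541  0.0597]
[[ 0.9973  0.0034  0.0729  0.554 ]
 [-0.0729  0.0026  0.9973 -0.112 ]
 [ 0.0032 -1.      0.0029  0.0596]
 [ 0.      0.      0.      1.    ]] [-0.57312791 -0.60113502 -2.40328199] [-0.2216429  -0.02961699  0.02567549] [-0.00154621 -0.08446684  0.05958049]
```

View pics/w15.png

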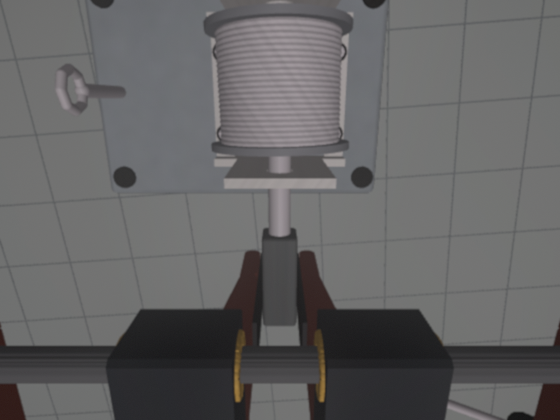

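Request:
step_arm --motion '[{"dp": [0.0008,0.002,0],"dr": [0,0,0],"claw": -0.8},{"dp": [0.001,0.004,0],"dr": [0,0,0],"claw": -0.8},{"dp": [0.0013,0.007,0],"dr": [0,0,0],"claw": -0.8},{"dp": [0.0015,0.01,0],"dr": [0,0,0],"claw": -0.8},{"dp": [0.0018,0.013,0],"dr": [0,0,0],"claw": -0.8},{"dp": [0.0018,0.015,0],"dr": [0,0,0],"claw": -0.8},{"dp": [0.0018,0.015,0],"dr": [0,0,0],"claw": -0.8},{"dp": [0.0018,0.015,0],"dr": [0,0,0],"claw": -0.8}]'

```text
t: 28.0
tool_pos: [0.5547, -0.106, 0.0596]
ee_rot: [0.708, -0.706, 0.025, -0.027]
force: [-0.6, 0.3, -4.4]
gripper_width: 0.0154
```

Request:
step_arm --motion '[{"dp": [0,0.003,0],"dr": [0,0,0],"claw": -0.8},{"dp": [0,0.006,0],"dr": [0,0,0],"claw": -0.8},{"dp": [0.0006,0.009,0],"dr": [0,0,0],"claw": -0.8},{"dp": [0.0009,0.012,0],"dr": [0,0,0],"claw": -0.8},{"dp": [0.0011,0.015,0],"dr": [0,0,0],"claw": -0.8},{"dp": [0.0011,0.015,0],"dr": [0,0,0],"claw": -0.8},{"dp": [0.0011,0.015,0],"dr": [0,0,0],"claw": -0.8},{"dp": [0.0011,0.015,0],"dr": [0,0,0],"claw": -0.8}]'

```text
t: 29.0
tool_pos: [0.5551, -0.0999, 0.0595]
ee_rot: [0.708, -0.706, 0.025, -0.027]
force: [-1.1, -1.5, -5.2]
gripper_width: 0.0156
```

```bash
python3 - <<'E'
from h import *
s,p,d=cam('wrist'); np.savez('w16.npz',p=p,d=d,s=s)
save('w16z.png',cv2.resize(p[0:250,150:410],None,fx=2.4,fy=2.4,interpolation=cv2.INTER_CUBIC))
R=Ro.from_euler('z',-.072).as_matrix();org=np.array([.5616,-.0279,0])
C=cloud('wrist',s,d);L=(C-org)@R
for v in(190,205,210,220,225,240,260): print(v,np.median(L[v-2:v+3,277:284].reshape(-1,3),0).round(4))
print(pose(s).round(4),s['force'],s['torque'], R.T@(s['tool_pos']-org))
E
```

```text
190 [-0.0001 -0.0282  0.0597]
205 [-0.0001 -0.0326  0.0679]
210 [-0.0001 -0.0333  0.0723]
220 [-0.0001 -0.0417  0.0597]
225 [-0.0001 -0.0444  0.0596]
240 [-0.0001 -0.0501  0.0627]
260 [-0.0001 -0.0597  0.063 ]
[[ 0.9973  0.0033  0.073   0.5551]
 [-0.073   0.0029  0.9973 -0.0999]
 [ 0.0031 -1.      0.0031  0.0595]
 [ 0.      0.      0.      1.    ]] [-1.12637787 -1.4532549  -5.20959182] [-0.5576288 -0.0267655 -0.0633136] [-0.00130165 -0.07230944  0.05952251]
```

View pics/w16z.png

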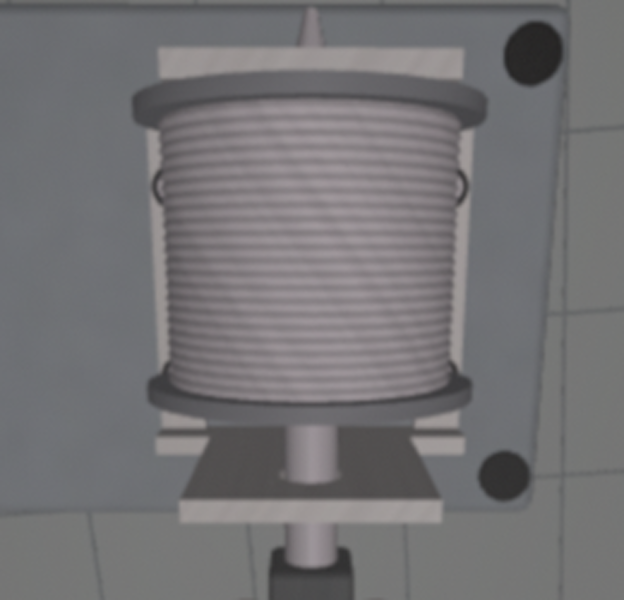

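Request:
step_arm --motion '[{"dp": [0,0.003,0],"dr": [0,0,0],"claw": -0.8},{"dp": [0,0.007,0],"dr": [0,0,0],"claw": -0.8},{"dp": [0.0006,0.011,0],"dr": [0,0,0],"claw": -0.8},{"dp": [0.0009,0.015,0],"dr": [0,0,0],"claw": -0.8},{"dp": [0.0013,0.019,0],"dr": [0,0,0],"claw": -0.8},{"dp": [0.0016,0.0225,0],"dr": [0,0,0],"claw": -0.8},{"dp": [0.0016,0.0225,0],"dr": [0,0,0],"claw": -0.8},{"dp": [0.0016,0.0225,0],"dr": [0,0,0],"claw": -0.8}]'

```text
t: 30.05
tool_pos: [0.5558, -0.0907, 0.0596]
ee_rot: [0.708, -0.705, 0.025, -0.027]
force: [-0.2, 0.8, -3.1]
gripper_width: 0.0158
```

Request:
step_arm --motion '[{"dp": [0,0.001,0],"dr": [0,0,0],"claw": -0.8},{"dp": [0,0.002,0],"dr": [0,0,0],"claw": -0.8},{"dp": [0,0.003,0],"dr": [0,0,0],"claw": -0.8},{"dp": [0.0003,0.004,0],"dr": [0,0,0],"claw": -0.8},{"dp": [0.0003,0.005,0],"dr": [0,0,0],"claw": -0.8},{"dp": [0.0003,0.005,0],"dr": [0,0,0],"claw": -0.8},{"dp": [0.0003,0.005,0],"dr": [0,0,0],"claw": -0.8},{"dp": [0.0003,0.005,0],"dr": [0,0,0],"claw": -0.8}]'

```text
t: 31.05
tool_pos: [0.5559, -0.0887, 0.0595]
ee_rot: [0.708, -0.705, 0.025, -0.027]
force: [-0.5, -0.6, -4.1]
gripper_width: 0.0154
```

Request:
step_arm --motion '[{"dp": [0,0.0005,0],"dr": [0,0,0],"claw": -0.8},{"dp": [0,0.001,0],"dr": [0,0,0],"claw": -0.8},{"dp": [0,0.0015,0],"dr": [0,0,0],"claw": -0.8},{"dp": [0,0.002,0],"dr": [0,0,0],"claw": -0.8},{"dp": [0,0.002,0],"dr": [0,0,0],"claw": -0.8},{"dp": [0,0.002,0],"dr": [0,0,0],"claw": -0.8},{"dp": [0,0.002,0],"dr": [0,0,0],"claw": -0.8},{"dp": [0,0.002,0],"dr": [0,0,0],"claw": -0.8}]'

```text
t: 32.05
tool_pos: [0.5559, -0.0878, 0.0596]
ee_rot: [0.708, -0.705, 0.025, -0.027]
force: [-0.5, -1.3, -3.6]
gripper_width: 0.0153
```

```bash
python3 - <<'E'
from h import *
s,p,d=cam('wrist'); np.savez('w17.npz',p=p,d=d,s=s)
save('w17z.png',cv2.resize(p[180:290,220:340],None,fx=5,fy=5,interpolation=cv2.INTER_CUBIC))
print(s['force'],s['torque'],s['tool_pos'],sensors.read_state()['force'])
E
```

```text
[-0.48195194 -1.28068573 -3.60808717] [-0.42726032 -0.05939044  0.04403855] [ 0.55590481 -0.08783188  0.05955758] [ 0.22478767 -1.68075503 -4.54607662]
```

View pics/w17z.png

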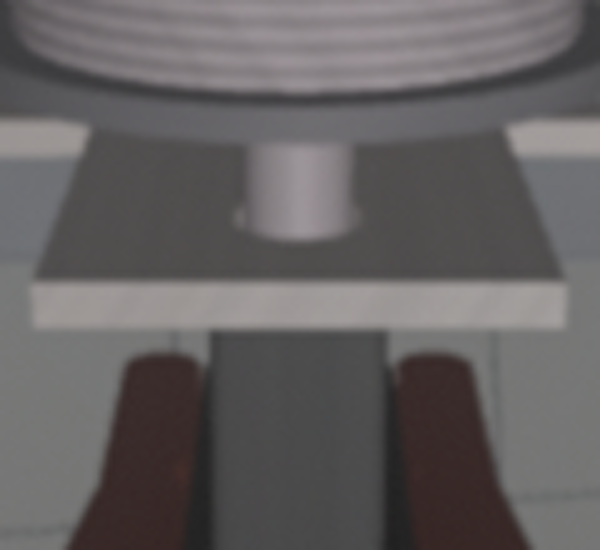

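Request:
step_arm --motion '[{"dp": [0,0.0005,0],"dr": [0,0,0],"claw": -0.8},{"dp": [0,0.001,0],"dr": [0,0,0],"claw": -0.8},{"dp": [0,0.0013,0],"dr": [0,0,0],"claw": -0.8},{"dp": [0,0.0015,0],"dr": [0,0,0],"claw": -0.8},{"dp": [0,0.0015,0],"dr": [0,0,0],"claw": -0.8},{"dp": [0,0.0015,0],"dr": [0,0,0],"claw": -0.8},{"dp": [0,0.0015,0],"dr": [0,0,0],"claw": -0.8},{"dp": [0,0.0015,0],"dr": [0,0,0],"claw": -0.8}]'

```text
t: 33.1
tool_pos: [0.5559, -0.0872, 0.0595]
ee_rot: [0.708, -0.705, 0.025, -0.027]
force: [-0.5, -1.9, -3.3]
gripper_width: 0.0157
```

Request:
step_arm --motion '[{"dp": [0,0.0005,0],"dr": [0,0,0],"claw": -0.8},{"dp": [0,0.001,0],"dr": [0,0,0],"claw": -0.8},{"dp": [0,0.0013,0],"dr": [0,0,0],"claw": -0.8},{"dp": [0,0.0015,0],"dr": [0,0,0],"claw": -0.8},{"dp": [0,0.0015,0],"dr": [0,0,0],"claw": -0.8},{"dp": [0,0.0015,0],"dr": [0,0,0],"claw": -0.8},{"dp": [0,0.0015,0],"dr": [0,0,0],"claw": -0.8},{"dp": [0,0.0015,0],"dr": [0,0,0],"claw": -0.8}]'

```text
t: 34.1
tool_pos: [0.5559, -0.0869, 0.0596]
ee_rot: [0.708, -0.706, 0.025, -0.027]
force: [-0.2, -4.3, -3.6]
gripper_width: 0.0154
```

Request:
step_arm --motion '[{"dp": [0,0.0005,0],"dr": [0,0,0],"claw": -0.8},{"dp": [0,0.001,0],"dr": [0,0,0],"claw": -0.8},{"dp": [0,0.0015,0],"dr": [0,0,0],"claw": -0.8},{"dp": [0,0.0015,0],"dr": [0,0,0],"claw": -0.8},{"dp": [0,0.0015,0],"dr": [0,0,0],"claw": -0.8},{"dp": [0,0.0015,0],"dr": [0,0,0],"claw": -0.8},{"dp": [0,0.0015,0],"dr": [0,0,0],"claw": -0.8},{"dp": [0,0.0015,0],"dr": [0,0,0],"claw": -0.8}]'

```text
t: 35.1
tool_pos: [0.5559, -0.0869, 0.0596]
ee_rot: [0.707, -0.706, 0.025, -0.027]
force: [-0.6, -6.8, -3.4]
gripper_width: 0.0153
```

```bash
python3 - <<'E'
from h import *
s,p,d=cam('wrist'); np.savez('w18.npz',p=p,d=d,s=s)
save('w18z.png',cv2.resize(p[0:290,150:410],None,fx=2,fy=2,interpolation=cv2.INTER_CUBIC))
print(s['force'],s['torque'],s['tool_pos'],sensors.read_state()['force'])
E
```

```text
[-0.56662596 -6.84132862 -3.38369854] [-1.44367357  0.02372869 -0.0324102 ] [ 0.55593126 -0.08687889  0.05959357] [-0.90828458 -6.74570812 -4.23160164]
```

View pics/w18z.png

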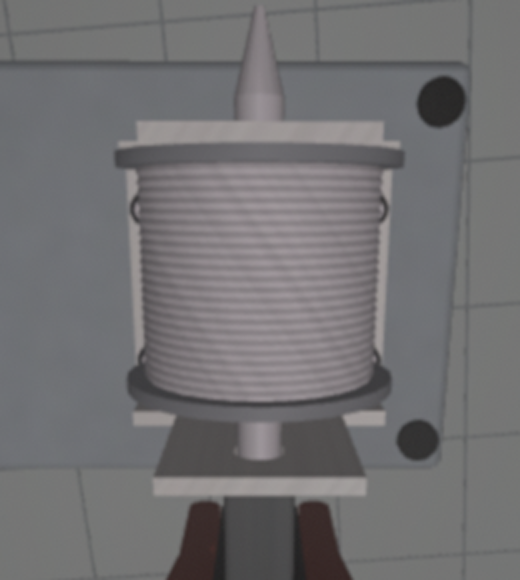

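Request:
step_arm --motion '[{"dp": [0,0,-0.0008],"dr": [0,0,0],"claw": -0.8},{"dp": [0,0,-0.0008],"dr": [0,0,0],"claw": -0.8},{"dp": [0,0,-0.0008],"dr": [0,0,0],"claw": -0.6},{"dp": [0,0,-0.0008],"dr": [0,0,0],"claw": -0.4},{"dp": [0,0,-0.0008],"dr": [0,0,0],"claw": -0.2},{"dp": [0,0,-0.0008],"dr": [0,0,0],"claw": 0},{"dp": [0,0,-0.0008],"dr": [0,0,0],"claw": 0},{"dp": [0,0,-0.0008],"dr": [0,0,0],"claw": 0}]' --newtons 20

```text
t: 36.15
tool_pos: [0.5559, -0.0869, 0.0593]
ee_rot: [0.707, -0.706, 0.025, -0.027]
force: [-0.1, 0.7, -0.1]
gripper_width: 0.0441
```

Request:
step_arm --motion '[{"dp": [0,0,0.05],"dr": [0,0,0],"claw": 0},{"dp": [0,0,0.15],"dr": [0,0,0],"claw": 0},{"dp": [0,0,0.25],"dr": [0,0,0],"claw": 0},{"dp": [0,0.0,0.3],"dr": [0,0,0],"claw": 0},{"dp": [0,0.0,0.3],"dr": [0,0,0],"claw": 0},{"dp": [0,0.0,0.3],"dr": [0,0,0],"claw": 0},{"dp": [0,0.0,0.3],"dr": [0,0,0],"claw": 0},{"dp": [0,0.0,0.3],"dr": [0,0,0],"claw": 0}]'

```text
t: 37.15
tool_pos: [0.5554, -0.0868, 0.1783]
ee_rot: [0.708, -0.706, 0.025, -0.026]
force: [0.0, 0.1, -0.3]
gripper_width: 0.0442
```

```bash
python3 - <<'E'
from h import *
s,p,d=cam('wrist'); np.savez('w19.npz',p=p,d=d,s=s)
save('w19z.png',cv2.resize(p[0:320,100:460],None,fx=1.8,fy=1.8,interpolation=cv2.INTER_CUBIC))
R=Ro.from_euler('z',-.072).as_matrix();org=np.array([.5616,-.0279,0])
C=cloud('wrist',s,d);L=(C-org)@R
m=(abs(L[...,0])<.003)&(L[...,2]>.03)&(L[...,2]<.09)&(abs(L[...,1])<.12)
P=L[m]
for y in np.arange(-.085,.066,.01):
    k=abs(P[:,1]-y)<.002; print(y.round(3),k.sum(),np.median(P[k],0).round(4) if k.sum() else '')
print('ext',P[P[:,2]>.045][:,1].min(),P[:,1].max())
s,p,d=cam('side'); save('s19.png',cv2.resize(p[150:300,200:350],None,fx=4,fy=4,interpolation=cv2.INTER_CUBIC))
E
```

```text
-0.085 0 
-0.075 33 [-0.0001 -0.0749  0.0624]
-0.065 39 [ 0.0006 -0.065   0.0628]
-0.055 39 [ 0.0006 -0.0549  0.0631]
-0.045 39 [-0.0002 -0.0448  0.0627]
-0.035 47 [-0.0001 -0.0347  0.0723]
-0.025 44 [ 0.0006 -0.0248  0.0594]
-0.015 52 [ 0.0004 -0.0156  0.0756]
-0.005 48 [ 0.0001 -0.0048  0.075 ]
0.005 50 [-0.0002  0.005   0.075 ]
0.015 57 [-0.0002  0.015   0.075 ]
0.025 53 [-0.0002  0.0247  0.0751]
0.035 47 [-0.0002  0.0349  0.0718]
0.045 54 [-0.0002  0.0451  0.0582]
0.055 25 [-0.0002  0.0546  0.0562]
0.065 0 
ext -0.0808343597529127 0.05667412671663909
```

View pics/w19z.png

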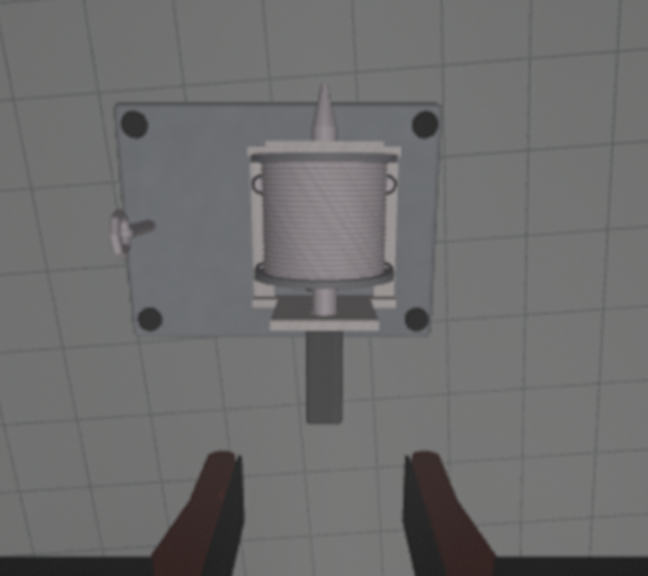

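View pics/s19.png

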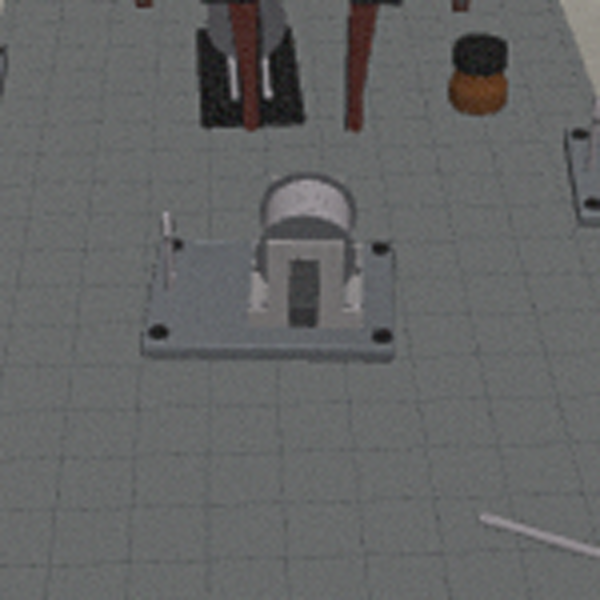

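```bash
python3 - <<'E'
from h import *
s=sensors.read_state();print(s['t'],s['force']);print(robot.close_job())
E
```

```text
37.25 [-0.46047997  0.23522969  0.22533868]
the job is handed in; nothing more can be done
None
```

The full reel is hanging on the axle in the right-hand stand, and I handed the job in at 37.25 s of the 72 s allowed. No verdict came back, so the checks below are my own measurements.

**What I did:** I set the full reel (fat drum, right-hand rack place) in the cradle. The wrist force at touchdown suggests about 12 N on the stand. I then threaded the steel axle from the right through near cheek, reel and far cheek, with no noticeable resistance on the way. I pushed it home until the wrist force showed about 6.8 N of end-stop contact, then let go and lifted clear.

**Last checks, in the stand's frame:**

| Item | Measured | Allowed at the end |
|---|---|---|
| Axle shoulder, y | about -36 mm | -41.5 to -31 mm |
| Axle tip, y | about +57 to +58 mm | +51 to +65 mm |
| Axle, x | within 1 mm of 0 | ±8.5 mm |
| Reel centre height | about 49.5 mm (1.5 mm above its cradle height) | 48.7 to 56 mm |
| Reel, y | about +6 mm | ±12.5 mm |

- **Reel near the far cheek:** it moved to the left as the axle went in and now sits close to or against the far cheek, still within the limit. Its axis was turned about 0.03 rad when it went into the cradle.
- **Tip reading:** depth readings on the tapered nose stop at +56.7 mm; about +58 mm follows from the shoulder position plus the axle's length.
- **Other objects:** I never touched the part-used reel, flux jar or screwdriver, but I did not re-measure their positions at the end.

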